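# Pin a pack of copper blanks in the filing fixture

### The arm

A 6-joint arm with a two-finger parallel gripper is mounted at the origin on a cart in front of the work surface, level with it; the furniture and walls round the work are solid. World frame = base frame: x ahead of the robot, y to its left, z up, the work surface at z = 0. Lengths are in m, angles in degrees, forces in N, time in s.
With the tool pointing down it reaches from about 0.25 to 0.725 m from the base axis. Payload 9.7 kg.
Tool frame: the origin (TCP) lies midway between the tips of the shut fingers; the grasp point (between the pads) lies 19 mm behind it; y points along the fingers, x is the direction in which the jaws open and shut, and the axes are right-handed (so a half turn about y gives the same grasp; the last joint's range is limited). The gripper opens to 85 mm and grips with 20 to 120 N. Pads are 22 mm wide; open, the fingers measure 114 mm over their backs; the gripper's body (76 mm by 85 mm) begins 54 mm behind the grasp point. The pads swing forward as they close: fully open they stand 13 mm farther back than shut.
Start: joints at [72.766, 4.979, 10.078, 95.1, 0, 90], TCP at [0.163, 0.525, 0.231] pointing down, gripper open.
Joint ranges: [-179.16, 179.16], [-48.56, 103.87], [-65.8, 70.77], [-126.05, 130.52], [-82.76, 87.17], [-180, 180]. Speed limits (degrees/s): [127.2, 127.2, 147.25, 180, 180, 180].

### API

Orientations are given as [roll, pitch, yaw] about the fixed x, y, z axes, in that order (R = Rz(yaw) Ry(pitch) Rx(roll)).
In Python, from workcell import get_obs, camera, job_done gives the robot as it stands.
- The arm moves only by the tool play_rows, never from a script. Its argument "moves" is a list of rows, each a list of 3 entries, a list of its own where there are three numbers: the turn, a rotation vector about the tool's x, y, z in degrees, then the shift along the tool's x, y, z in m, then the opening in per cent of the stroke, from 0 (shut) to 100 (fully open). A call has exactly 5 rows; each row is the pose to reach, as a shift and turn from the pose commanded when the call began, along the tool's axes at that moment; what a row does not reach only later rows make up. A row lasts 1/10 s, in which the tool goes at most 50 mm and 8.59 degrees, less where a joint would pass 70% of its speed; a pose out of reach is approached as far as the arm can. A call with a gripper value outside its range is refused whole. The fingers move at their own pace and stop on an object; "grip_force" is the grip in N (left out, the last holds). Time passes only in rows, so rows that repeat a pose let the fingers close, or fill a call up. It gives the time, the measured TCP pose, the force and the opening at its end, in the units of the state.
- get_obs(): the state, without advancing time (a new reading comes with each control period).
- camera(name): name is "side" or "top"; returns a dict with "img" (400x640x3 uint8, red, green, blue), "fov_y" (degrees; the focal length in pixels is half the picture's height over the tangent of half this angle, whatever the lens; pixels are square), "cx", "cy" (the principal point, pixels), "k1" (the pictures are not rectified: a ray, as slopes to the right and down, at radius r is drawn at 1 + k1 r^2 times it, then the intrinsics apply), "world_from_camera" (4x4, takes a point from camera to world coordinates). Camera axes: x right, y up, looking along -z (the intrinsics and any distortion apply to the point x, -y, -z); pixel columns grow to the right and rows downward; lengths in m; the calibration is good to about 2 mm. A picture is of the moment at which its call begins. There is no depth.
- job_done(): hands the job in, once; it reports no verdict.
The state is a dict: "time": time; "q": joint angles; "qd": joint speeds; "joint_efforts": joint torques, N m; "ee_pos": TCP position; "tcp_rot": TCP orientation; "wrist_force": force on the tool from outside, world axes, zero at the start; "torque": the same for the moment, N m; "opening": finger opening in m.
Only numpy, scipy, OpenCV 4.12 (cv2) and the standard library are available. Lean on these libraries where they do the work, as an engineer would, in place of code of your own. Each camera call takes 0.05 s, during which the arm holds its last target.

### The job

Make up the pack of copper blanks for filing: stack all the copper blanks flat on the fixture's steel block with their square holes over its hole, and only then take the square pin from its wooden stand and push it down through the whole stack, fully home in the block. Turn the brass washer to match the pin, drop it over the pin flat onto the stack, then swing the red-handled bail down until it rests on the washer. Leave the other tools on the desk where they are.

Things in the scene. Friction and masses are not known exactly. Their poses are not given: they have to be found in the camera images.
- fixture_bed (a point): pack fixture, screwed to the desk and immovable: dark steel block 56 x 50 mm, 36 mm high, on an aluminium foot plate 137 x 66 mm, 10 mm high. This point is the centre of the mouth of its square hole, on the flat top (bed) of the block, 36 mm above the desk. The hole is 11 mm wide and 32 mm deep with a flat floor; its sides run along this frame's x and y. z is up; the frame's +x points from the block towards the hinge of the red-handled bail.
- bail (a joint): angle of the fixture's hold-down bail, rad: a U-shaped steel frame of two parallel side bars (8 x 8 mm, 28 mm clear between them) with a red cross rod at its free end. 0 = level over the block, rod on the robot's side, larger = raised; it stops at 1.95 (tipped back beyond upright) and -0.15. It starts so. Its hinge is stiff: it stays where it is left; 1 to 2 N at the rod move it. Lying on the washer it reads about -0.04 with three blanks and 0.06 with four.
- bail_hinge (a point): the bail's hinge axis, midway between its posts: 85 mm along the fixture's +x from the hole and 82 mm above the desk. The axis runs along the fixture's y. The two posts stand 27 mm either side of this point, 88 mm high.
- bail_rod (a point): centre of the bail's red cross rod (12 mm thick, 50 mm long, along the fixture's y), 130 mm from the hinge axis
- bail_pad (a point): point midway between the bail's side bars, on their underside, 85 mm from the hinge axis: with the bail down it lies over the hole, level with the washer's top face
- washer_mid (a point): brass square washer, 40 x 40 mm, 14 mm thick, with a square hole 11.6 mm wide through its middle. This point is the hole's centre, half-way up. The hole's sides are parallel to the outer sides, along x and y; z is up.
- stand_mouth (a point): pin stand: light wooden block, 36 x 36 mm, 30 mm high, fixed. This point is the centre of the mouth of its square socket (12 mm wide, 26 mm deep), on its top. Beware of the desk lamp: its shade hangs over the desk to the left of the pin stand, beyond y = 0.14 m, with its rim 0.44 m above the desk; a long tube lamp hangs about as high beyond y = 0.45 m.
- pin_mid (a point): square steel pin, 10 x 10 mm, 98 mm long, standing upright with its foot 26 mm deep in the socket of its wooden stand. The lowest 8 mm taper to a 5 mm square foot, the topmost 3 mm are bevelled. This point is its centre, half-way up (49 mm above its foot). Its flats lie along x and y, its length along z.
- blank_1_mid (a point): copper blank (identical to the others; three or four of them are there), 46 mm along x, 36 mm along y, 8 mm thick, lying flat, either face up, with a square hole 13 mm wide (sides along x and y) through its middle. This point is the hole's centre, half-way up.
- blank_2_mid (a point): copper blank (identical to the others; three or four of them are there), 46 mm along x, 36 mm along y, 8 mm thick, lying flat, either face up, with a square hole 13 mm wide (sides along x and y) through its middle. This point is the hole's centre, half-way up.
- blank_3_mid (a point): copper blank (identical to the others; three or four of them are there), 46 mm along x, 36 mm along y, 8 mm thick, lying flat, either face up, with a square hole 13 mm wide (sides along x and y) through its middle. This point is the hole's centre, half-way up.
- blank_4_mid (a point): copper blank (identical to the others; three or four of them are there), 46 mm along x, 36 mm along y, 8 mm thick, lying flat, either face up, with a square hole 13 mm wide (sides along x and y) through its middle. This point is the hole's centre, half-way up.
- flat_file: bystander: wooden-handled flat file, lying on the desk; origin at the centre of its underside
- flush_cutters: bystander: pair of side cutters, lying on the desk; origin at the centre of its underside
- pitch_block: bystander: pitch block, lying on the desk; origin at the centre of its underside
- wood_offcut: bystander: softwood offcut (50 x 58 x 26 mm), lying on the desk; origin at the centre of its underside
Things that resemble listed ones, but are neither listed nor needed, are in the scene too. Leave any purple look-alike of the part that bears blank_1_mid alone.

How it is judged (in metres and radians):
On the way, in this order (a step that is already met when the one before it is completed fails the run):
1. every blank that is there lies flat in the stack on the fixture's block, holes within 7 mm of its hole, while the pin is still away (horizontal distance between each of blank_1_mid, blank_2_mid, blank_3_mid, blank_4_mid and fixture_bed below 0.007 m and z of blank_1_mid in the frame of fixture_bed between 0.001 and 0.032 m and angle between the z axis of each of blank_1_mid, blank_2_mid, blank_3_mid, blank_4_mid and the z axis of fixture_bed, either way round below 0.07 rad and z of blank_2_mid in the frame of fixture_bed between 0.001 and 0.032 m and z of blank_3_mid in the frame of fixture_bed between 0.001 and 0.032 m and z of blank_4_mid in the frame of fixture_bed between 0.001 and 0.032 m and horizontal distance between pin_mid and fixture_bed above 0.05 m), for 0.2 s.
2. the pin stands through all the blanks, fully home in the block's hole (horizontal distance between each of blank_1_mid, blank_2_mid, blank_3_mid, blank_4_mid and fixture_bed below 0.005 m and z of blank_1_mid in the frame of fixture_bed between 0.001 and 0.032 m and angle between the z axis of each of blank_1_mid, blank_2_mid, blank_3_mid, blank_4_mid and the z axis of fixture_bed, either way round below 0.07 rad and z of blank_2_mid in the frame of fixture_bed between 0.001 and 0.032 m and z of blank_3_mid in the frame of fixture_bed between 0.001 and 0.032 m and z of blank_4_mid in the frame of fixture_bed between 0.001 and 0.032 m and horizontal distance between pin_mid and fixture_bed below 0.004 m and z of pin_mid in the frame of fixture_bed below 0.0205 m and angle between pin_mid's own z axis and vertical below 0.07 rad), for 0.2 s.
3. the washer lies flat on the stack over the pin (all of step 2 and horizontal distance between washer_mid and fixture_bed below 0.004 m and z of washer_mid in the frame of fixture_bed between 0.026 and 0.042 m and angle between washer_mid's own z axis and vertical below 0.07 rad), for 0.2 s.
4. the bail rests on the washer (z of bail_pad in the frame of washer_mid below 0.0105 m and value of joint bail below 0.11 rad and horizontal distance between washer_mid and fixture_bed below 0.004 m and z of washer_mid in the frame of fixture_bed between 0.026 and 0.042 m and angle between washer_mid's own z axis and vertical below 0.07 rad), for 0.2 s.
At the end, for the whole second after the job is handed in: All blanks present lie flat on the block, holes within 5 mm of its hole; the pin stands through them, within 3.5 mm of fully home; the washer lies flat (4 degrees) over the pin, centred to 4 mm; the bail bars are within 3.5 mm of the washer's top, at rest (all of step 2 and all of step 4 and velocity of joint bail below 0.05 rad/s); the robot touches nothing.
It fails at once if the wooden-handled flat file is moved more than 4 cm (distance of flat_file from where it was at the start of the episode above 0.04 m).
It fails at once if the pair of side cutters is moved more than 4 cm (distance of flush_cutters from where it was at the start of the episode above 0.04 m).
It fails at once if the pitch block is moved more than 4 cm (distance of pitch_block from where it was at the start of the episode above 0.04 m).
It fails at once if the softwood offcut (50 x 58 x 26 mm) is moved more than 4 cm (distance of wood_offcut from where it was at the start of the episode above 0.04 m).
Of blank_1, blank_2, blank_3, blank_4 only 3 to 4 are there at a start; the rules pass over those that are not, and their reading is None.
At some moment in a run one of blank_1, blank_2, blank_3, blank_4, washer may be knocked a few centimetres aside while the robot is not near it.
It also fails if it takes over 210 s, if anything falls off the work surface, if the arm or the gripper's body presses on something with over 40 N, if the wrist force passes 120 N, or if a joint passes its speed limit or range.

## Working session

There is one attempt and no reset: what is moved stays moved. The work goes in short steps, Python scripts to look and compute and a tool call to move; the robot and the scene stay as the last step left them, time stands still between calls to the robot, and variables do not carry over. Pictures are saved under pics/ and viewed, and the job is handed in when it is done.

Besides the shell and the picture viewer there is one more tool, called after "Request:" as a command line: name --argument value ..., lists and objects as JSON in quotes. play_rows: Moves the arm, as the interface text tells. Its arguments: {"type":"object","properties":{"moves":{"type":"array"},"grip_force":{"type":"number"}},"required":["moves"]}

```bash
mkdir -p pics; ls
cat > h.py <<'E'
import numpy as np, cv2, json
from workcell import get_obs, camera, job_done
def snap(n,tag):
    c=camera(n); cv2.imwrite(f'pics/{tag}.png',c['img'][:,:,::-1]); 
    np.savez(f'pics/{tag}.npz',**c); return c
def load(tag): 
    d=np.load(f'pics/{tag}.npz'); return {k:d[k] for k in d}
def K(c):
    f=200/np.tan(np.radians(float(c['fov_y']))/2); return np.array([[f,0,float(c['cx'])],[0,f,float(c['cy'])],[0,0,1]]), np.array([float(c['k1']),0,0,0,0])
def rays(c,px):
    k,d=K(c); u=cv2.undistortPoints(np.array(px,float).reshape(-1,1,2),k,d).reshape(-1,2)
    T=c['world_from_camera']; r=np.c_[u[:,0],-u[:,1],-np.ones(len(u))]@T[:3,:3].T
    return T[:3,3],r
def onz(c,px,z):
    o,r=rays(c,px); return o+r*((z-o[2])/r[:,2])[:,None]
def proj(c,P):
    k,d=K(c); T=np.linalg.inv(c['world_from_camera']); p=np.array(P,float).reshape(-1,3)@T[:3,:3].T+T[:3,3]
    p=p*[1,-1,-1]; return cv2.projectPoints(p.reshape(-1,1,3),np.zeros(3),np.zeros(3),k,d)[0].reshape(-1,2)
def tri(c1,p1,c2,p2):
    o1,r1=rays(c1,p1);o2,r2=rays(c2,p2);r1=r1[0]/np.linalg.norm(r1[0]);r2=r2[0]/np.linalg.norm(r2[0])
    s=np.linalg.lstsq(np.c_[r1,-r2],o2-o1,rcond=None)[0]; a=o1+r1*s[0];b=o2+r2*s[1]
    return (a+b)/2,np.linalg.norm(a-b)
E
python3 - <<'E'
from h import *
for n in('side','top'):
    c=snap(n,n+'0'); print(n,c['fov_y'],c['cx'],c['cy'],c['k1']);print(np.round(c['world_from_camera'],3))
print(get_obs())
E
```

```text
pics
side 46.453193296626125 318.00772743130506 198.9232696604184 -0.006810659270047571
[[-0.996 -0.053  0.074  0.702]
 [ 0.087 -0.331  0.94   0.975]
 [-0.025  0.942  0.334  0.498]
 [ 0.     0.     0.     1.   ]]
top 50.671381369166255 331.1684792908493 205.41433893481923 0.018223924779619476
[[ 0.003  0.986 -0.166  0.482]
 [-1.     0.    -0.017 -0.137]
 [-0.017  0.166  0.986  1.03 ]
 [ 0.     0.     0.     1.   ]]
{'time': 0.1, 'q': array([7.27658204e+01, 5.00865823e+00, 1.00394424e+01, 9.50998746e+01,
       1.74397434e-03, 9.00000503e+01]), 'qd': array([-0.09771969,  0.06619343,  0.1618237 , -0.01573141, -0.05147774,
       -0.05884092]), 'joint_efforts': array([ 4.70623017e-04, -5.21562338e+01,  4.65653658e+01,  1.60388416e-02,
        5.84268463e-06,  6.08697221e-06]), 'ee_pos': array([0.16288395, 0.52511323, 0.23065118]), 'tcp_rot': array([-8.99982561e+01,  6.90904452e-02,  7.27657701e+01]), 'wrist_force': array([-0.43685629, -0.21336312,  0.37830786]), 'torque': array([ 0.01179394,  0.0173824 , -0.00753008]), 'opening': 0.08543507934685159}
```

View pics/top0.png

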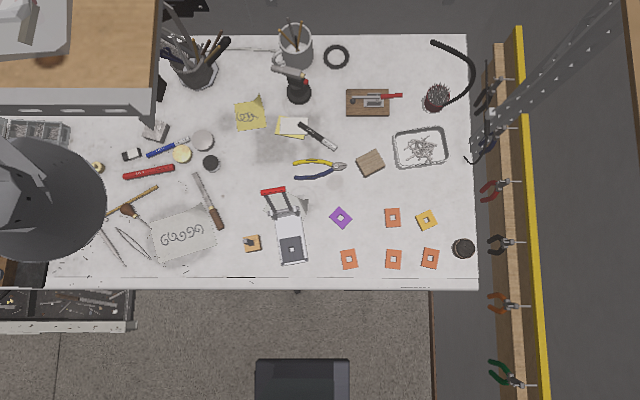

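View pics/side0.png

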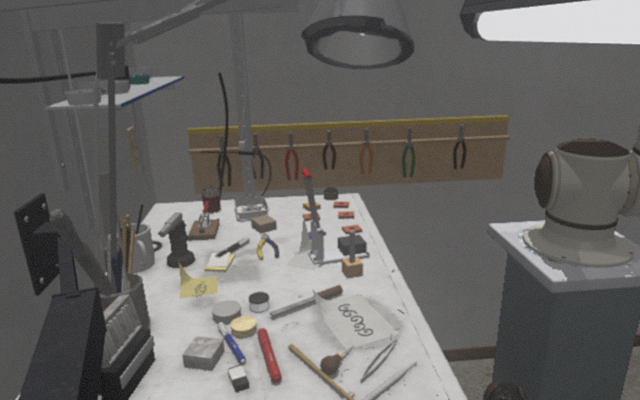

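Run:
```python
from h import *
c=load('top0'); im=c['img'][:,:,::-1]
cr=cv2.resize(im[175:285,230:480],None,fx=3.2,fy=3.2,interpolation=cv2.INTER_CUBIC); cv2.imwrite('pics/crop_top.png',cr)
s=load('side0')['img'][:,:,::-1]
cv2.imwrite('pics/crop_side.png',cv2.resize(s[160:285,270:390],None,fx=4.5,fy=4.5,interpolation=cv2.INTER_CUBIC))
```

```text
(no output)
```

View pics/crop_top.png

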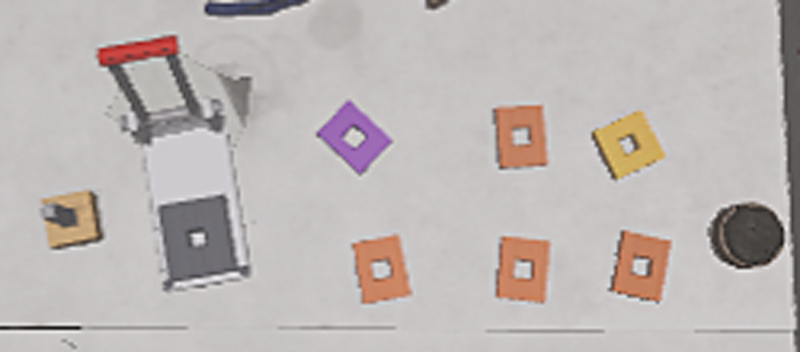

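View pics/crop_side.png

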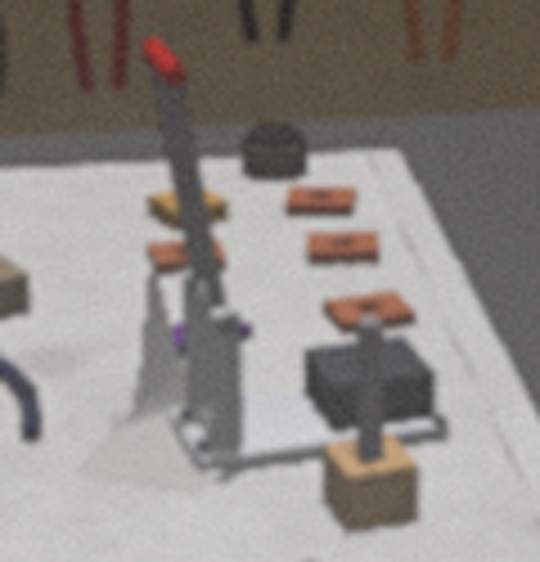

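```bash
cat > meas.py <<'E'
from h import *
def mask(c,kind):
    hsv=cv2.cvtColor(c['img'],cv2.COLOR_RGB2HSV); h,s,v=cv2.split(hsv)
    rng={'cu':(5,15,90,90),'br':(17,28,110,90),'pu':(125,155,80,60),'red':(0,3,150,80)}[kind]
    m=((h>=rng[0])&(h<=rng[1])&(s>=rng[2])&(v>=rng[3])).astype(np.uint8)
    if kind=='red': m|=((h>=174)&(s>150)&(v>80)).astype(np.uint8)
    return m
def blobs(c,kind,roi=(0,640,0,400),amin=60,amax=2000):
    m=mask(c,kind); z=np.zeros_like(m); z[roi[2]:roi[3],roi[0]:roi[1]]=1; m*=z
    cs,h=cv2.findContours(m,cv2.RETR_CCOMP,cv2.CHAIN_APPROX_NONE); out=[]
    for i,q in enumerate(cs):
        a=cv2.contourArea(q)
        if h[0][i][3]<0 and amin<a<amax:
            out.append((q,a))
    return out
def rect_top(c,q,z):
    p=onz(c,q.reshape(-1,2),z)[:,:2]; (x,y),(w,hh),ang=cv2.minAreaRect((p*1000).astype(np.float32))
    if w<hh: w,hh,ang=hh,w,ang+90
    return np.array([x,y])/1000,(w,hh),(ang+90)%180-90
E
python3 - <<'E'
from meas import *
t=load('top0'); s=load('side0')
for kind,z in(('cu',.008),('br',.014),('pu',.008)):
  print(kind)
  for q,a in blobs(t,kind,(225,480,180,290)):
    print('top',np.round(q.reshape(-1,2).mean(0)),a,*[np.round(v,4) for v in rect_top(t,q,z)])
  for q,a in blobs(s,kind,(290,400,180,260),15):
    print('side',q.reshape(-1,2).min(0),q.reshape(-1,2).max(0),a)
# holes: bright/other pixels inside filled contour
E
```

```text
cu
top [393. 259.] 252.5 [ 0.5243 -0.2676] [45.559  35.4501] -6.6191
top [348. 259.] 244.0 [ 0.5241 -0.1614] [45.346 34.695] 10.308
top [430. 258.] 261.5 [ 0.5268 -0.3557] [45.4975 36.3224] -12.351
top [392. 217.] 235.5 [ 0.6248 -0.2681] [45.2348 34.9359] 3.3405
side [343 226] [360 231] 51.5
side [304 214] [310 218] 18.5
side [339 212] [353 216] 49.5
side [334 202] [347 206] 44.5
br
top [426. 220.] 247.5 [ 0.6176 -0.3478] [40.4951 39.1606] -65.2777
pu
top [340. 217.] 240.5 [ 0.6244 -0.1417] [43.3918 34.7171] 45.1437
```

```bash
cat >> meas.py <<'E'
def up(c,x0,x1,y0,y1,f=8):
    im=cv2.resize(c['img'][y0:y1,x0:x1],None,fx=f,fy=f,interpolation=cv2.INTER_CUBIC); return im
def topix(q,x0,y0,f=8): return (q.reshape(-1,2).astype(float)+.5)/f-.5+[x0,y0]
def fine(c,x,y,kind,z,r=16,f=8):
    """outer rect and hole centre by upsampled colour mask; world"""
    x0,y0=int(x)-r,int(y)-r; im=up(c,x0,x0+2*r,y0,y0+2*r,f); hsv=cv2.cvtColor(im,cv2.COLOR_RGB2HSV)
    m=((hsv[:,:,1]>75)&(hsv[:,:,2]>60)).astype(np.uint8)
    cs,h=cv2.findContours(m,cv2.RETR_CCOMP,cv2.CHAIN_APPROX_NONE)
    i=max(range(len(cs)),key=lambda k:cv2.contourArea(cs[k])); res=rect_top(c,topix(cs[i],x0,y0,f),z)
    P=onz(c,topix(cs[i],x0,y0,f),z)[:,:2]; M=cv2.moments((P*1e4).astype(np.float32).reshape(-1,1,2)); cen=np.array([M['m10'],M['m01']])/M['m00']/1e4
    ho=None
    for k in range(len(cs)):
        if h[0][k][3]==i and cv2.contourArea(cs[k])>20*f*f*.2: ho=onz(c,topix(cs[k],x0,y0,f),z)[:,:2]; Mh=cv2.moments((ho*1e4).astype(np.float32).reshape(-1,1,2)); ho=np.array([Mh['m10'],Mh['m01']])/Mh['m00']/1e4
    return res,cen,ho
E
python3 - <<'E'
from meas import *
t=load('top0')
for x,y,k,z in((393,259,'cu',.008),(348,259,'cu',.008),(430,258,'cu',.008),(392,217,'cu',.008),(427,220,'br',.014)):
    r,c,h=fine(t,x,y,k,z); print(x,y,np.round(r[0],4),np.round(r[1],1),round(r[2],1),'cen',np.round(c,4),'hole',None if h is None else np.round(h,4))
im=up(t,232,312,176,276,6); cv2.imwrite('pics/fix.png',im[:,:,::-1])
s=load('side0'); cv2.imwrite('pics/fixs.png',up(s,290,370,165,285,5)[:,:,::-1])
E
```

```text
393 259 [ 0.5245 -0.2679] [46.3 36.7] -6.5 cen [ 0.5244 -0.2678] hole [ 0.5242 -0.2675]
348 259 [ 0.5242 -0.1616] [46.3 36.4] 10.9 cen [ 0.524  -0.1617] hole [ 0.524  -0.1616]
430 258 [ 0.527  -0.3559] [46.9 37.4] -12.5 cen [ 0.5269 -0.3558] hole [ 0.5268 -0.3557]
392 217 [ 0.625  -0.2683] [46.4 36.7] 3.4 cen [ 0.6249 -0.2684] hole [ 0.6247 -0.2684]
427 220 [ 0.6178 -0.3483] [42.7 40.6] -65.1 cen [ 0.6176 -0.3483] hole [ 0.6176 -0.348 ]
```

View pics/fix.png

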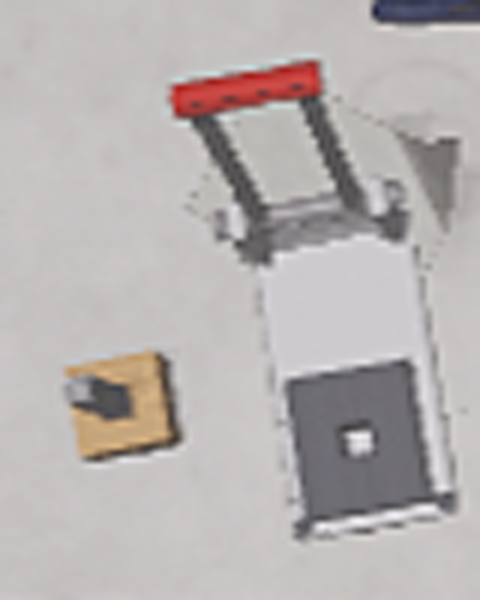

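View pics/fixs.png

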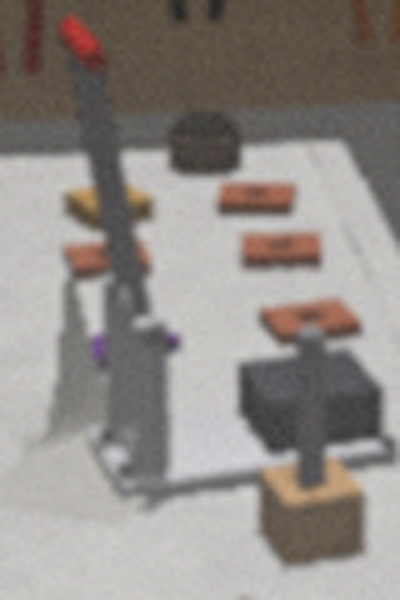

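Run:
```python
from meas import *
t=load('top0'); s=load('side0')
# block top: dark gray
x0,y0,f=276,232,8; im=up(t,x0,308,y0,266,f); g=cv2.cvtColor(im,cv2.COLOR_RGB2GRAY)
print(g[::24,::24])
m=(g<135).astype(np.uint8); m[:20]=m[:20]
cs,h=cv2.findContours(m,cv2.RETR_CCOMP,cv2.CHAIN_APPROX_NONE)
i=max(range(len(cs)),key=lambda k:cv2.contourArea(cs[k]))
print('block',rect_top(t,topix(cs[i],x0,y0),.036))
for k in range(len(cs)):
    if h[0][k][3]==i: print('hole',rect_top(t,topix(cs[k],x0,y0),.036), topix(cs[k],x0,y0).mean(0))
cv2.imwrite('pics/m.png',m*255)
# stand
x0,y0=238,228; im=up(t,x0,270,y0,260,f);hsv=cv2.cvtColor(im,cv2.COLOR_RGB2HSV)
m=((hsv[:,:,1]>70)&(hsv[:,:,2]>150)).astype(np.uint8)
cs,_=cv2.findContours(m,cv2.RETR_EXTERNAL,cv2.CHAIN_APPROX_NONE); q=max(cs,key=cv2.contourArea)
print('stand',rect_top(t,topix(q,x0,y0),.030))
# red rod both
for c,n in((t,'t'),(s,'s')):
  for q,a in blobs(c,'red',(255,320,160,200),10): 
    M=cv2.moments(q); print(n,'red',M['m10']/M['m00'],M['m01']/M['m00'],a)
# side proj check of block/stand corners
print('pinTop tri',tri(t,[[244.6,240.5]],s,[[290+310/5,165+331/5]]))
print('stand ctr', proj(s,[[.0,0,0]]))
```

```text
[[184 203 203 203 204 204 204 203 204 176 196]
 [191 204 203 203 203 205 208 219 197 198 205]
 [187 214 211 170 135 108  95 105  83 209 203]
 [190 168 108 111 110 109 111 110  90 219 184]
 [199 206 108 111 109 110 111 110  99 205 192]
 [203 178 101 111 101  69  97 111 111 193 169]
 [201 194  91 110 103 209 148 111 111 143 167]
 [200 173 117 109 111 106 108 111 110 109 194]
 [199 199 134 110 111 111 108 111 110  90 207]
 [200 193 158 109 111 109 109 111  93  75  87]
 [199 198 177  81 110 158 188 235 202 164 189]
 [200 199 111 170 179 164 165 209 201 198 197]]
block (array([ 0.54302844, -0.028687  ]), (64.328369140625, 62.46339416503906), -79.1683702468872)
hole (array([ 0.54465125, -0.02736439]), (10.824014663696289, 10.618947982788086), -73.97969627380371) [291.49059735 249.19413717]
stand (array([0.56033484, 0.0696312 ]), (36.12983322143555, 36.02304458618164), 12.090836524963379)
t red 272.34065934065933 190.37912087912088 91.0
s red 305.375 171.95833333333334 24.0
pinTop tri (array([0.55976442, 0.06999482, 0.09924573]), np.float64(0.00011308099304098403))
stand ctr [[574.81543788 243.92515543]]
```

View pics/m.png

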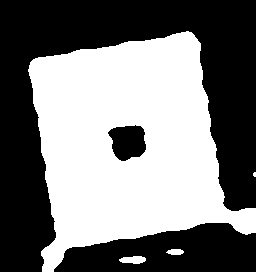

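Run:
```python
from meas import *
t=load('top0'); s=load('side0')
x0,y0,f=276,232,8; im=up(t,x0,308,y0,266,f); g=cv2.cvtColor(im,cv2.COLOR_RGB2GRAY)
m=(g<150).astype(np.uint8); m=cv2.morphologyEx(cv2.copyMakeBorder(m,60,60,60,60,0),cv2.MORPH_OPEN,np.ones((41,41)))[60:-60,60:-60]
m[:, :]=m
cs,_=cv2.findContours(m,cv2.RETR_EXTERNAL,cv2.CHAIN_APPROX_NONE);q=max(cs,key=cv2.contourArea)
r=rect_top(t,topix(q,x0,y0),.036);print('block',r)
for P in ([.5448,-.0275],[.546,-.028]):print(np.round(proj(t,[[*P,.036],[*P,.004]]),1))
# fit lines: left/right/top edges
cv2.imwrite('pics/m2.png',cv2.drawContours(im[:,:,::-1].copy(),[q],-1,(0,0,255),1))
# side check
T={'b393':(.5244,-.2678),'b348':(.524,-.1616),'b430':(.5269,-.3558),'b392':(.6249,-.2684)}
for n,P in T.items(): print(n,np.round(proj(s,[[*P,.008]]),1))
print('washer',proj(s,[[.6176,-.348,.014]]))
print('stand',proj(s,[[.5603,.0696,.03]]),'block',proj(s,[[.545,-.0275,.036]]))
for q,a in blobs(s,'cu',(290,400,180,260),15):
    M=cv2.moments(q);print(np.round([M['m10']/M['m00'],M['m01']/M['m00']],1))
o=tri(t,[[272.4,190.4]],s,[[305.9,172.3]]);print('rod',o)
yaw=np.radians(11);h=np.array([.545,-.0275])+.085*np.array([np.cos(yaw),np.sin(yaw)]);print('hinge',h, np.linalg.norm(o[0][:2]-h), np.degrees(np.arctan2(o[0][1]-h[1],o[0][0]-h[0])), np.hypot(np.linalg.norm(o[0][:2]-h),o[0][2]-.082))
```

```text
block (array([ 0.54512671, -0.02689981]), (58.02814865112305, 51.717960357666016), 10.132949829101562)
[[291.7 249.2]
 [293.1 250. ]]
[[291.9 248.6]
 [293.3 249.5]]
b393 [[346.  213.2]]
b348 [[351.8 227.5]]
b430 [[341.1 202.9]]
b392 [[311.2 215. ]]
washer [[311.66375617 203.5186871 ]]
stand [[351.77402236 260.27834211]] block [[351.81776419 239.0513873 ]]
[351.4 228.2]
[307.2 216.2]
[345.8 214.1]
[341.1 203.8]
rod (array([ 0.64961255, -0.00667273,  0.21236596]), np.float64(0.0003136011200924338))
hinge [ 0.62843831 -0.01128124] 0.021669952678777107 12.278759089669025 0.13215472409434467
```

View pics/m2.png

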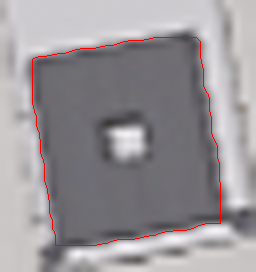

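Run:
```python
from meas import *
t=load('top0')
P=lambda a:(np.array(a,float)+.5)/6-.5+[232,176]
def yaw(a,b,z,perp=False):
    w=onz(t,P([a,b]),z);d=w[0]-w[1];print(np.round(w[:,:2],4),'len',np.round(np.linalg.norm(d),4),np.degrees(np.arctan2(d[1],d[0])))
yaw((262,265),(297,530),.010); yaw((418,245),(452,500),.010)
yaw((300,532),(452,503),.010)
yaw((287,382),(308,520),.036);yaw((410,360),(430,495),.036);yaw((287,382),(410,360),.036)
yaw((180,100),(318,78),.212)
# gradient-based edge localisation: columns crossing left/right block edges
g=cv2.GaussianBlur(cv2.cvtColor(t['img'],cv2.COLOR_RGB2GRAY).astype(float),(0,0),.6)
L=[];R=[]
for y in range(241,260):
    row=g[y]; 
    seg=row[276:290]; k=np.argmin(np.diff(seg)); d=-np.diff(seg)[max(k-1,0):k+2]; L.append((276+.5+k+ (np.arange(-1,len(d)-1)*d).sum()/d.sum() if len(d)==3 else np.nan,y))
    seg=row[296:310]; dd=np.diff(seg);k=np.argmax(dd); d=dd[max(k-1,0):k+2]; R.append((296+.5+k+(np.arange(-1,2)*d).sum()/d.sum(),y))
for n,E in(('L',L),('R',R)):
    w=onz(t,np.array(E),.036)[:,:2]
    vx,vy,x,y=cv2.fitLine((w*1000).astype(np.float32),cv2.DIST_HUBER,0,.01,.01).ravel(); print(n,'yaw',np.degrees(np.arctan(vy/vx)),'y at x=.545',y/1000+vy/vx*(.545-x/1000))
```

```text
[[6.179e-01 1.680e-02]
 [5.112e-01 1.000e-04]] len 0.108 8.902904784429214
[[ 0.6261 -0.0466]
 [ 0.5232 -0.0617]] len 0.1041 8.37237185272944
[[ 0.5104 -0.0011]
 [ 0.522  -0.0617]] len 0.0617 100.83863449819573
[[ 0.568   0.0019]
 [ 0.5143 -0.0076]] len 0.0546 9.99549828554121
[[ 0.5768 -0.0464]
 [ 0.524  -0.055 ]] len 0.0534 9.292714108792808
[[ 0.568   0.0019]
 [ 0.5768 -0.0464]] len 0.0491 100.23551413478313
[[ 0.6458  0.0147]
 [ 0.6532 -0.0307]] len 0.046 99.23948068385313
L yaw 10.519757 y at x=.545 -0.0009846864
R yaw 10.772794 y at x=.545 -0.05289633
```

```bash
cat > go.py <<'E'
import sys
from h import *
# usage: go.py x y z yaw -> shift and turn in tool axes from present pose
from scipy.spatial.transform import Rotation as R
def go(x,y,z,yaw):
    o=get_obs(); r=R.from_euler('xyz',o['tcp_rot'],degrees=True); T=R.from_euler('xyz',[-90,0,yaw],degrees=True)
    d=r.inv().apply(np.array([x,y,z])-o['ee_pos']); w=np.degrees((r.inv()*T).as_rotvec())
    print('t',round(o['time'],1),'pos',np.round(o['ee_pos'],4),'rot',np.round(o['tcp_rot'],1),'F',np.round(o['wrist_force'],1),'op',round(o['opening'],4),'q1,6',np.round(o['q'][[0,5]],1))
    print('SHIFT',np.round(d,4),'TURN',np.round(w,2),'dist',round(float(np.linalg.norm(d)),3))
if __name__=='__main__': go(*map(float,sys.argv[1:5]))
E
python3 go.py .44 -.1 .231 90
```

```text
t 0.1 pos [0.1629 0.5251 0.2307] rot [-90.    0.1  72.8] F [-0.4 -0.2  0.4] op 0.0854 q1,6 [72.8 90. ]
SHIFT [-5.149e-01  3.000e-04 -4.499e-01] TURN [-1.000e-02 -1.723e+01 -7.000e-02] dist 0.684
```

Request:
play_rows --moves '[[[0,0,0],[-0.035,0,-0.03],100],[[0,0,0],[-0.07,0,-0.06],100],[[0,0,0],[-0.105,0,-0.09],100],[[0,0,0],[-0.14,0,-0.12],100],[[0,0,0],[-0.175,0,-0.15],100]]' --grip_force 30

```text
time: 0.6
ee_pos: [0.2545, 0.312, 0.231]
tcp_rot: [-90.0, 0.0, 72.8]
wrist_force: [1.5, 0.4, -0.8]
opening: 0.0852
```

Request:
play_rows --moves '[[[0,-3,0],[-0.035,0,-0.03],90],[[0,-6,0],[-0.07,0,-0.06],80],[[0,-10,0],[-0.105,0,-0.09],70],[[0,-14,0],[-0.14,0,-0.12],70],[[0,-17,0],[-0.175,0,-0.15],70]]'

```text
time: 1.1
ee_pos: [0.3459, 0.1003, 0.2312]
tcp_rot: [-90.0, -0.0, 89.9]
wrist_force: [0.9, 0.8, -0.2]
opening: 0.0597
```

```bash
python3 go.py .524 -.1616 .08 100.9; python3 -c "
from h import *
snap('top','top1')"
```

```text
t 1.1 pos [0.3459 0.1003 0.2312] rot [-90.   -0.   89.9] F [ 0.9  0.8 -0.2] op 0.0597 q1,6 [16.2 16.2]
SHIFT [-0.2618  0.1513 -0.1783] TURN [ 2.000e-02 -1.096e+01  1.000e-02] dist 0.351
```

View pics/top1.png

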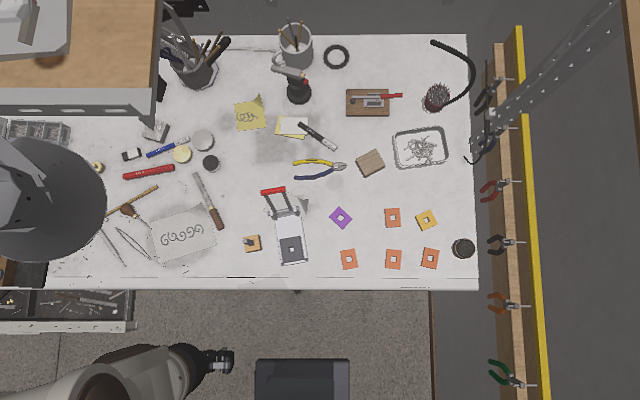

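Request:
play_rows --moves '[[[0,-2,0],[-0.04,0.01,-0.02],70],[[0,-4,0],[-0.08,0.02,-0.05],70],[[0,-6,0],[-0.12,0.03,-0.08],65],[[0,-8,0],[-0.16,0.05,-0.11],65],[[0,-11,0],[-0.2,0.07,-0.136],65]]'

```text
time: 1.65
ee_pos: [0.4781, -0.0945, 0.1635]
tcp_rot: [-90.0, 0.0, 100.8]
wrist_force: [0.5, 1.8, -0.1]
opening: 0.0558
```

```bash
python3 go.py .524 -.1616 .06 100.9
```

```text
t 1.6 pos [ 0.4781 -0.0945  0.1635] rot [-90.    0.  100.8] F [ 0.5  1.8 -0.1] op 0.0558 q1,6 [-11.2 -22. ]
SHIFT [-0.0745  0.1035 -0.0324] TURN [ 0.03 -0.08 -0.  ] dist 0.132
```

Request:
play_rows --moves '[[[0,0,0],[-0.025,0.03,-0.011],65],[[0,0,0],[-0.05,0.06,-0.022],65],[[0,0,0],[-0.0745,0.09,-0.0324],65],[[0,0,0],[-0.0745,0.1,-0.0324],65],[[0,0,0],[-0.0745,0.1,-0.0324],65]]'

```text
time: 2.15
ee_pos: [0.5215, -0.1595, 0.0619]
tcp_rot: [-89.8, -0.1, 100.7]
wrist_force: [-0.7, -0.0, -0.1]
opening: 0.0556
```

```bash
python3 go.py .524 -.1616 .005 100.9;  python3 - <<'E'
from meas import *
for n in('top','side'):
    c=snap(n,n+'2'); p=proj(c,[get_obs()['ee_pos']])[0].astype(int); print(p)
    x0,y0=p[0]-50,p[1]-40
    cv2.imwrite(f'pics/{n}2c.png',up(c,x0,x0+100,y0,y0+80,6)[:,:,::-1])
E
```

```text
t 2.1 pos [ 0.5215 -0.1595  0.0619] rot [-8.980e+01 -1.000e-01  1.007e+02] F [-0.7 -0.  -0.1] op 0.0556 q1,6 [-17.  -27.7]
SHIFT [-0.0026  0.0569 -0.0023] TURN [-0.23 -0.19  0.13] dist 0.057
[348 258]
[352 207]
```

View pics/top2c.png

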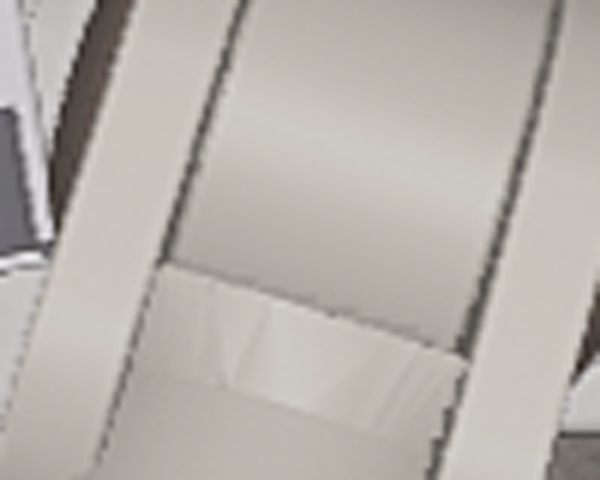

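View pics/side2c.png

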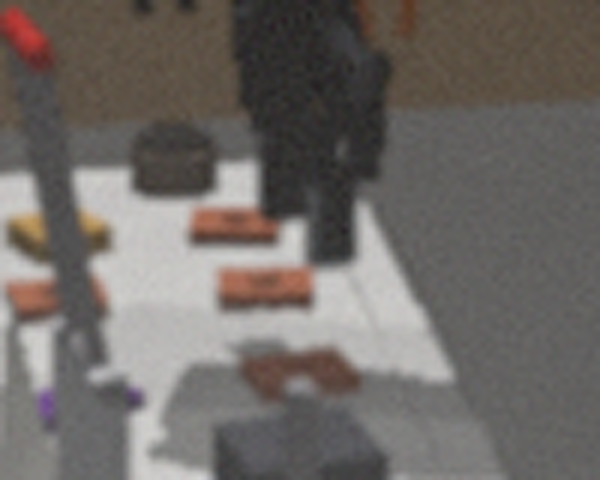

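Request:
play_rows --moves '[[[0,0,0],[-0.0026,0.02,-0.0023],65],[[0,0,0],[-0.0026,0.04,-0.0023],65],[[0,0,0],[-0.0026,0.055,-0.0023],65],[[0,0,0],[-0.0026,0.0595,-0.0023],65],[[0,0,0],[-0.0026,0.0595,-0.0023],65]]'

```text
time: 2.75
ee_pos: [0.5256, -0.1615, 0.005]
tcp_rot: [-90.0, 0.0, 100.8]
wrist_force: [0.3, -1.1, 0.3]
opening: 0.0552
```

Request:
play_rows --moves '[[[0,0,0],[0,0,0],30],[[0,0,0],[0,0,0],20],[[0,0,0],[0,0,0],20],[[0,0,0],[0,0,0],20],[[0,0,0],[0,0,0],20]]'

```text
time: 3.25
ee_pos: [0.5263, -0.162, 0.0061]
tcp_rot: [-90.1, 0.0, 100.8]
wrist_force: [-1.4, 1.6, 7.0]
opening: 0.0336
```

```bash
python3 go.py .524 -.1616 .12 100.9
python3 - <<'E'
from meas import *
for n in('side',):
    c=snap(n,n+'3'); p=proj(c,[get_obs()['ee_pos']])[0].astype(int); print(p)
    x0,y0=p[0]-50,p[1]-40
    cv2.imwrite(f'pics/{n}3c.png',up(c,x0,x0+100,y0,y0+80,6)[:,:,::-1])
E
```

```text
t 3.2 pos [ 0.5263 -0.162   0.0061] rot [-90.1   0.  100.8] F [-1.4  1.6  7. ] op 0.0336 q1,6 [-17.1 -27.9]
SHIFT [ 0.0007 -0.1139  0.002 ] TURN [ 0.1  -0.14 -0.04] dist 0.114
[350 228]
```

View pics/side3c.png

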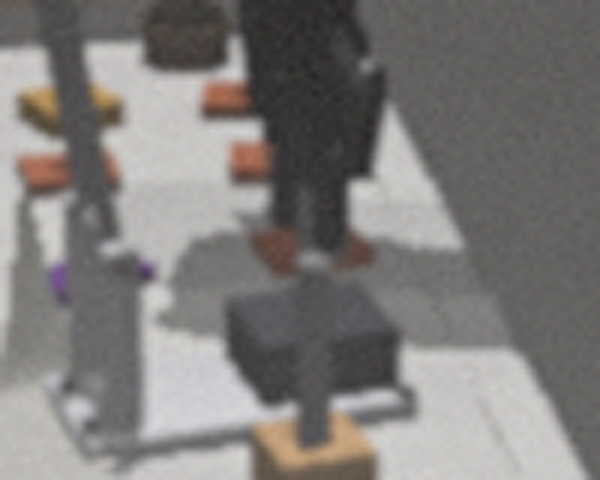

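Request:
play_rows --moves '[[[0,0,0],[0,0,0],20],[[0,0,0],[0,0,0],20],[[0,0,0],[0,-0.01,0],20],[[0,0,0],[0,-0.03,0],20],[[0,0,0],[0,-0.05,0],20]]'

```text
time: 3.8
ee_pos: [0.5255, -0.1619, 0.0558]
tcp_rot: [-90.0, -0.0, 100.8]
wrist_force: [0.7, -0.0, -0.4]
opening: 0.0334
```

```bash
python3 go.py .524 -.1616 .12 100.9
python3 - <<'E'
from meas import *
for n in('side',):
    c=snap(n,n+'4'); p=proj(c,[get_obs()['ee_pos']])[0].astype(int); print(p)
    x0,y0=p[0]-50,p[1]-40
    cv2.imwrite(f'pics/{n}4c.png',up(c,x0,x0+100,y0,y0+80,6)[:,:,::-1])
E
```

```text
t 3.8 pos [ 0.5255 -0.1619  0.0558] rot [-90.   -0.  100.8] F [ 0.7 -0.  -0.4] op 0.0334 q1,6 [-17.1 -27.9]
SHIFT [ 0.0006 -0.0642  0.0014] TURN [-0.01 -0.14  0.  ] dist 0.064
[350 209]
```

View pics/side4c.png

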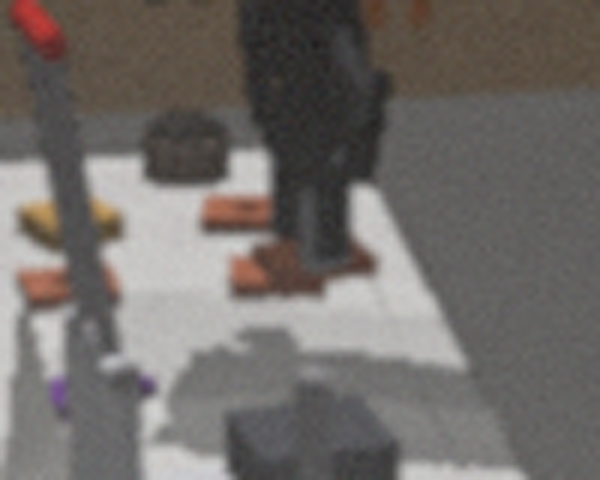

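Request:
play_rows --moves '[[[0,0,0],[0,-0.03,0],20],[[0,0,0],[0.03,-0.065,0],20],[[0,0,0],[0.06,-0.065,-0.01],20],[[0,0.4,0],[0.095,-0.065,-0.02],20],[[0,0.8,0],[0.129,-0.065,-0.047],20]]'

```text
time: 4.35
ee_pos: [0.5472, -0.0256, 0.121]
tcp_rot: [-90.1, 0.0, 99.9]
wrist_force: [0.9, -1.0, -0.1]
opening: 0.0333
```

Request:
play_rows --moves '[[[0,0,0],[0,0,0],20],[[0,0,0],[0,0,0],20],[[0,0,0],[0,0,0],20],[[0,0,0],[0,0,0],20],[[0,0,0],[0,0,0],20]]'

```text
time: 4.85
ee_pos: [0.5475, -0.0272, 0.1198]
tcp_rot: [-90.0, 0.0, 99.9]
wrist_force: [-0.5, 0.5, -0.9]
opening: 0.0332
```

```bash
python3 go.py .5474 -.0263 .046 100
```

```text
t 4.8 pos [ 0.5475 -0.0272  0.1198] rot [-90.    0.   99.9] F [-0.5  0.5 -0.9] op 0.0332 q1,6 [ -2.8 -12.7]
SHIFT [ 0.001   0.0738 -0.0001] TURN [-0.   -0.11 -0.  ] dist 0.074
```

Request:
play_rows --moves '[[[0,0,0],[0.001,0.025,0],20],[[0,0,0],[0.001,0.05,0],20],[[0,0,0],[0.001,0.067,0],20],[[0,0,0],[0.001,0.07,0],20],[[0,0,0],[0.001,0.073,0],20]]'

```text
time: 5.35
ee_pos: [0.5475, -0.0258, 0.0469]
tcp_rot: [-90.0, 0.0, 99.9]
wrist_force: [0.1, 0.5, -0.9]
opening: 0.0334
```

```bash
python3 go.py .5474 -.0263 .042 100
python3 - <<'E'
from meas import *
for n in('side',):
    c=snap(n,n+'5'); p=proj(c,[get_obs()['ee_pos']])[0].astype(int); print(p)
    x0,y0=p[0]-50,p[1]-40
    cv2.imwrite(f'pics/{n}5c.png',up(c,x0,x0+100,y0,y0+80,6)[:,:,::-1])
E
```

```text
t 5.3 pos [ 0.5475 -0.0258  0.0469] rot [-90.    0.   99.9] F [ 0.1  0.5 -0.9] op 0.0334 q1,6 [ -2.7 -12.6]
SHIFT [-0.0005  0.0049  0.0002] TURN [ 0.   -0.07 -0.  ] dist 0.005
[350 235]
```

View pics/side5c.png

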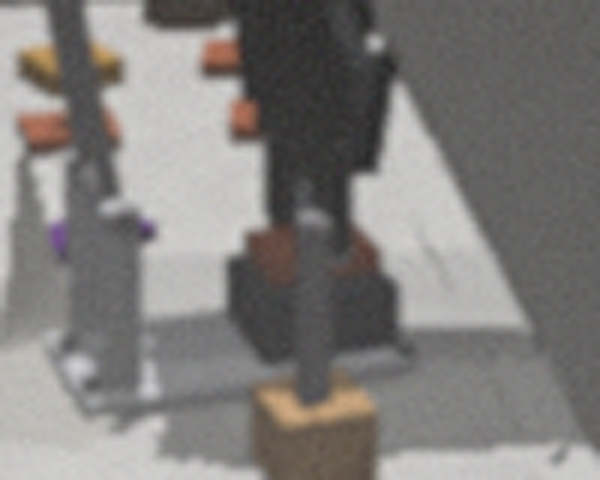

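Looks just above the block; creep down to contact.

Request:
play_rows --moves '[[[0,0,0],[0,0.001,0],20],[[0,0,0],[0,0.002,0],20],[[0,0,0],[0,0.003,0],20],[[0,0,0],[0,0.004,0],20],[[0,0,0],[0,0.005,0],20]]'

```text
time: 5.9
ee_pos: [0.5478, -0.0254, 0.0422]
tcp_rot: [-90.0, 0.0, 100.0]
wrist_force: [-2.8, 0.1, 9.0]
opening: 0.0335
```

Request:
play_rows --moves '[[[0,0,0],[0,-0.001,0],35],[[0,0,0],[0,-0.001,0],50],[[0,0,0],[0,-0.001,0],60],[[0,0,0],[0,-0.02,0],65],[[0,0,0],[0,-0.06,0],65]]'

```text
time: 6.4
ee_pos: [0.5457, -0.0253, 0.0992]
tcp_rot: [-89.7, -0.1, 100.0]
wrist_force: [2.1, -0.4, 0.4]
opening: 0.0554
```

```bash
python3 go.py .5244 -.2678 .10 83.5
```

```text
t 6.4 pos [ 0.5457 -0.0253  0.0992] rot [-89.7  -0.1 100. ] F [ 2.1 -0.4  0.4] op 0.0554 q1,6 [ -2.7 -12.6]
SHIFT [-0.2352 -0.0008  0.0629] TURN [-0.34 16.46  0.03] dist 0.243
```

Request:
play_rows --moves '[[[0,3,0],[-0.047,0,0.012],65],[[0,6,0],[-0.094,0,0.024],65],[[0,10,0],[-0.14,0,0.036],65],[[0,13,0],[-0.19,0,0.05],65],[[0,16.5,0],[-0.235,0,0.063],65]]'

```text
time: 6.9
ee_pos: [0.5258, -0.2697, 0.1018]
tcp_rot: [-90.0, 0.0, 83.3]
wrist_force: [1.9, 0.4, -0.3]
opening: 0.0554
```

Request:
play_rows --moves '[[[0,0,0],[0,0,0],65],[[0,0,0],[0,0,0],65],[[0,0,0],[0,0,0],65],[[0,0,0],[0,0,0],65],[[0,0,0],[0,0,0],65]]'

```text
time: 7.4
ee_pos: [0.5265, -0.2666, 0.1018]
tcp_rot: [-90.0, 0.0, 83.6]
wrist_force: [-0.0, 0.3, 0.8]
opening: 0.0554
```

```bash
python3 go.py .5244 -.2678 .006 83.5;python3 - <<'E'
from meas import *
t=snap('top','top6'); s=snap('side','side6')
cv2.imwrite('pics/top6c.png',up(t,230,480,176,286,3)[:,:,::-1])
cv2.imwrite('pics/side6c.png',up(s,290,390,180,280,5)[:,:,::-1])
E
```

```text
t 7.4 pos [ 0.5265 -0.2666  0.1018] rot [-90.    0.   83.6] F [-0.   0.3  0.8] op 0.0554 q1,6 [-26.9 -20.4]
SHIFT [-0.0014  0.0958  0.002 ] TURN [ 0.01  0.07 -0.  ] dist 0.096
```

View pics/top6c.png

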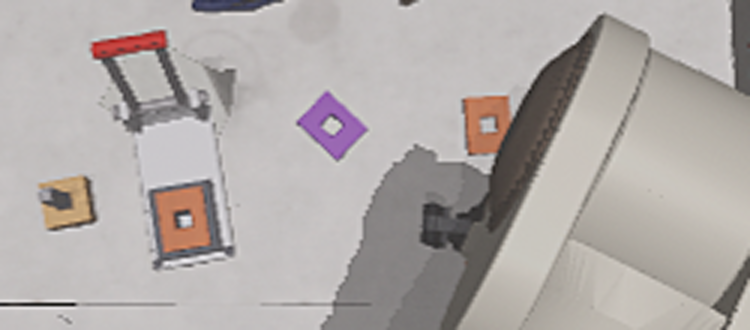

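View pics/side6c.png

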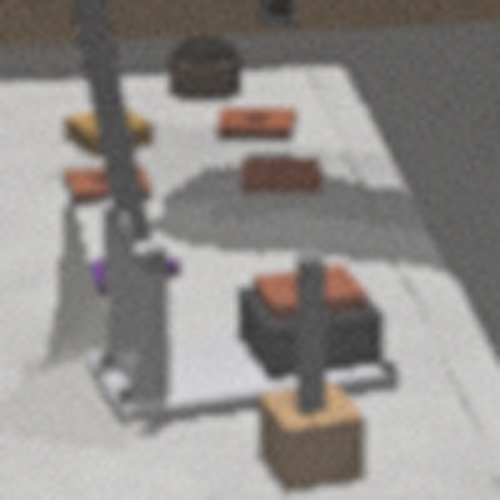

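Run:
```python
from meas import *
t=load('top6')
r,c,h=fine(t,291,249,'cu',.044,14);print(r,c,h)
r,c,h=fine(t,392,217,'cu',.008);print(r[0],r[2],c,h)
# block borders left/right of blank
g=cv2.cvtColor(t['img'],cv2.COLOR_RGB2GRAY); 
cv2.imwrite('pics/blk6.png',up(t,274,310,230,268,16)[:,:,::-1])
```

```text
(array([ 0.5456344 , -0.02554944]), (47.0814208984375, 37.56523513793945), 9.60313606262207) [ 0.54567695 -0.02563432] [ 0.54540537 -0.02634226]
[ 0.62492969 -0.26888873] 3.9882986545562744 [ 0.62612126 -0.26719347] [ 0.62470234 -0.26845529]
```

View pics/blk6.png

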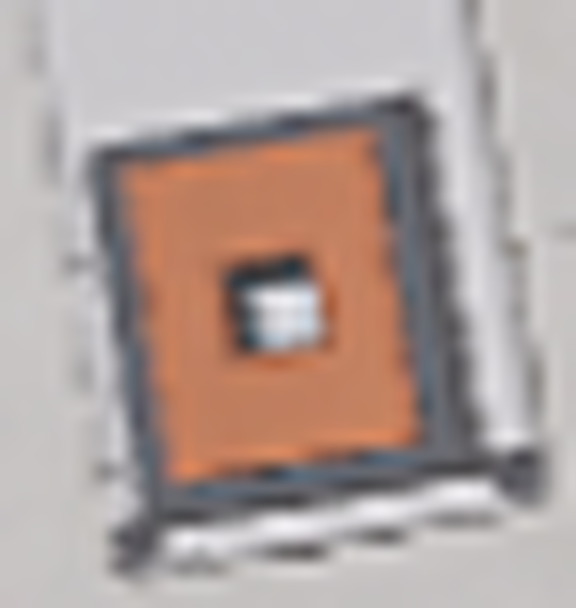

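Run:
```python
from meas import *
t=load('top0'); x0,y0,f=270,228,8
im=up(t,x0,312,y0,270,f); g=cv2.cvtColor(im,cv2.COLOR_RGB2GRAY).astype(float)
yaw=np.radians(10); ux=np.array([np.cos(yaw),np.sin(yaw)]); uy=np.array([-np.sin(yaw),np.cos(yaw)])
def prof(C,along,across,rng,sgn):
    out=[]
    for a in rng:
        s=np.arange(-.006,.006,.0002); P=C+a*along+s[:,None]*across
        px=proj(t,np.c_[P,np.full(len(P),.036)]); q=((px-[x0,y0]+.5)*f-.5).astype(np.float32)
        v=cv2.remap(g.astype(np.float32),q[:,0].reshape(1,-1),q[:,1].reshape(1,-1),cv2.INTER_LINEAR).ravel()
        # half level crossing 155 outward
        k=np.where(v<150)[0]
        if len(k) and k[-1]<len(s)-1: out.append((a,s[k[-1]]))
    out=np.array(out); p=np.polyfit(out[:,0],out[:,1],1); print('n',len(out),'off mm',np.median(out[:,1])*1000,'at0',p[1]*1e3,'yaw corr',np.degrees(np.arctan(p[0])),'sd',np.std(out[:,1])*1e3)
C=np.array([.5452,-.0267])
prof(C+.028*ux,uy,ux,np.arange(-.02,.0201,.002),1)
prof(C+.025*uy,ux,uy,np.arange(-.023,.0231,.002),1)
prof(C-.025*uy,ux,-uy,np.arange(-.023,.0231,.002),1)
```

```text
n 21 off mm 0.3999999999999889 at0 0.4666666666666555 yaw corr 0.1413789092628765 sd 0.1671421788074687
n 24 off mm 0.3999999999999889 at0 0.5249999999999889 yaw corr -0.8245040830472242 sd 0.9143531411148887
n 24 off mm 0.5999999999999885 at0 0.5416666666666554 yaw corr -0.06227799668325494 sd 0.3487079325484607
```

Request:
play_rows --moves '[[[0,0,0],[-0.001,0.03,0.002],65],[[0,0,0],[-0.001,0.06,0.002],65],[[0,0,0],[-0.001,0.08,0.002],65],[[0,0,0],[-0.001,0.095,0.002],65],[[0,0,0],[-0.001,0.097,0.002],65]]'

```text
time: 8.0
ee_pos: [0.5232, -0.2677, 0.0028]
tcp_rot: [-89.9, -0.1, 83.5]
wrist_force: [-0.3, -0.0, 0.1]
opening: 0.0556
```

Request:
play_rows --moves '[[[0,0,0],[0,0,0],65],[[0,0,0],[0,0,0],30],[[0,0,0],[0,0,0],20],[[0,0,0],[0,0,0],20],[[0,0,0],[0,0,0],20]]'

```text
time: 8.5
ee_pos: [0.5249, -0.2689, 0.0063]
tcp_rot: [-90.1, 0.0, 83.5]
wrist_force: [-0.7, 1.1, 6.9]
opening: 0.0337
```

Request:
play_rows --moves '[[[0,0,0],[0,0,0],20],[[0,0,0],[0,0,0],20],[[0,0,0],[0,0,0],20],[[0,0,0],[0,-0.02,0],20],[[0,0,0],[0,-0.04,0],20]]'

```text
time: 9.0
ee_pos: [0.5238, -0.2684, 0.0451]
tcp_rot: [-90.0, -0.0, 83.5]
wrist_force: [-0.1, -0.3, -1.2]
opening: 0.0332
```

```bash
python3 go.py .5455 -.0262 .12 100
```

```text
t 9.0 pos [ 0.5238 -0.2684  0.0451] rot [-90.   -0.   83.5] F [-0.1 -0.3 -1.2] op 0.0332 q1,6 [-27.1 -20.6]
SHIFT [ 0.2431 -0.0748  0.006 ] TURN [ -0.04 -16.54   0.02] dist 0.254
```

Request:
play_rows --moves '[[[0,-2,0],[0.02,-0.04,0.001],20],[[0,-5,0],[0.06,-0.075,0.002],20],[[0,-9,0],[0.105,-0.075,0.003],20],[[0,-13,0],[0.15,-0.075,0.004],20],[[0,-16.5,0],[0.195,-0.075,0.005],20]]'

```text
time: 9.5
ee_pos: [0.5415, -0.0727, 0.1207]
tcp_rot: [-90.1, 0.0, 100.1]
wrist_force: [1.2, -0.9, -0.9]
opening: 0.0328
```

```bash
python3 go.py .5455 -.0262 .12 100
```

```text
t 9.5 pos [ 0.5415 -0.0727  0.1207] rot [-90.1   0.  100.1] F [ 1.2 -0.9 -0.9] op 0.0328 q1,6 [ -7.6 -17.7]
SHIFT [ 0.0451  0.0007 -0.012 ] TURN [ 0.1   0.1  -0.03] dist 0.047
```

Request:
play_rows --moves '[[[0,0,0],[0.02,0,-0.006],20],[[0,0,0],[0.044,0,-0.012],20],[[0,0,0],[0.044,0,-0.012],20],[[0,0,0],[0.044,0,-0.012],20],[[0,0,0],[0.044,0,-0.012],20]]'

```text
time: 10.0
ee_pos: [0.5455, -0.0294, 0.1199]
tcp_rot: [-90.0, 0.0, 99.9]
wrist_force: [0.8, -0.0, -0.9]
opening: 0.0332
```

```bash
python3 go.py .5455 -.0262 .056 100
```

```text
t 10.0 pos [ 0.5455 -0.0294  0.1199] rot [-90.    0.   99.9] F [ 0.8 -0.  -0.9] op 0.0332 q1,6 [ -3.1 -13. ]
SHIFT [ 0.0032  0.0639 -0.0005] TURN [ 0.01 -0.07 -0.01] dist 0.064
```

Request:
play_rows --moves '[[[0,0,0],[0.003,0.03,0],20],[[0,0,0],[0.003,0.055,0],20],[[0,0,0],[0.003,0.064,0],20],[[0,0,0],[0.003,0.067,0],20],[[0,0,0],[0.003,0.067,0],20]]'

```text
time: 10.5
ee_pos: [0.5452, -0.0263, 0.0533]
tcp_rot: [-90.0, 0.0, 99.9]
wrist_force: [-0.3, 0.1, -0.6]
opening: 0.0332
```

Request:
play_rows --moves '[[[0,0,0],[0,0.001,0],20],[[0,0,0],[0,0.002,0],20],[[0,0,0],[0,0.003,0],20],[[0,0,0],[0,0.004,0],20],[[0,0,0],[0,0.004,0],20]]'

```text
time: 11.0
ee_pos: [0.5455, -0.0259, 0.0502]
tcp_rot: [-90.1, 0.0, 100.0]
wrist_force: [-3.2, -0.8, 8.6]
opening: 0.0332
```

Contact at the expected height. Release and go to blank at px (430,258).

Request:
play_rows --moves '[[[0,0,0],[0,-0.001,0],35],[[0,0,0],[0,-0.001,0],50],[[0,0,0],[0,-0.001,0],60],[[0,0,0],[0,-0.02,0],65],[[0,0,0],[0,-0.06,0],65]]'

```text
time: 11.5
ee_pos: [0.5431, -0.0257, 0.106]
tcp_rot: [-89.7, -0.1, 100.0]
wrist_force: [1.1, -0.1, -0.2]
opening: 0.0559
```

```bash
python3 go.py .5268 -.3558 .10 77.5
```

```text
t 11.5 pos [ 0.5431 -0.0257  0.106 ] rot [-89.7  -0.1 100. ] F [ 1.1 -0.1 -0.2] op 0.0559 q1,6 [ -2.7 -12.7]
SHIFT [-0.3223  0.006   0.0732] TURN [-3.500e-01  2.247e+01  1.000e-02] dist 0.331
```

Request:
play_rows --moves '[[[0,3,0],[-0.045,0,0.01],65],[[0,6,0],[-0.09,0,0.02],65],[[0,10,0],[-0.135,0,0.03],65],[[0,14,0],[-0.18,0,0.04],65],[[0,18,0],[-0.225,0,0.05],65]]'

```text
time: 12.0
ee_pos: [0.5343, -0.2579, 0.1086]
tcp_rot: [-90.0, -0.0, 81.8]
wrist_force: [1.2, -0.2, -0.7]
opening: 0.0557
```

```bash
python3 go.py .5268 -.3558 .10 77.5
```

```text
t 12.0 pos [ 0.5343 -0.2579  0.1086] rot [-90.   -0.   81.8] F [ 1.2 -0.2 -0.7] op 0.0557 q1,6 [-25.8 -17.6]
SHIFT [-0.098   0.0086 -0.0065] TURN [0.01 4.31 0.  ] dist 0.099
```

Request:
play_rows --moves '[[[0,2,0],[-0.045,0.02,-0.003],65],[[0,4.3,0],[-0.098,0.04,-0.0065],65],[[0,4.3,0],[-0.098,0.05,-0.0065],65],[[0,4.3,0],[-0.098,0.05,-0.0065],65],[[0,4.3,0],[-0.098,0.05,-0.0065],65]]'

```text
time: 12.5
ee_pos: [0.5274, -0.3532, 0.0587]
tcp_rot: [-90.0, -0.0, 77.7]
wrist_force: [-0.5, 0.9, 0.8]
opening: 0.0558
```

```bash
python3 go.py .5268 -.3558 .004 77.5
python3 - <<'E'
from meas import *
s=snap('side','side7');t=snap('top','top7')
cv2.imwrite('pics/side7c.png',up(s,290,390,180,280,5)[:,:,::-1])
cv2.imwrite('pics/top7c.png',up(t,230,480,176,286,3)[:,:,::-1])
r,c,h=fine(t,291,248,'cu',.052,14);print(r,c,h)
E
```

```text
t 12.5 pos [ 0.5274 -0.3532  0.0587] rot [-90.   -0.   77.7] F [-0.5  0.9  0.8] op 0.0558 q1,6 [-33.8 -21.5]
SHIFT [-0.0027  0.0547  0.    ] TURN [-0.04  0.2   0.03] dist 0.055
(array([ 0.54495813, -0.02586418]), (47.35789489746094, 38.0154914855957), 9.985058784484863) [ 0.54495683 -0.02603615] [ 0.54479474 -0.02672797]
```

View pics/side7c.png

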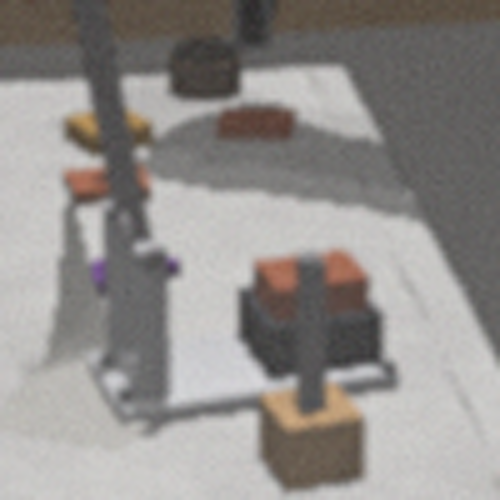

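View pics/top7c.png

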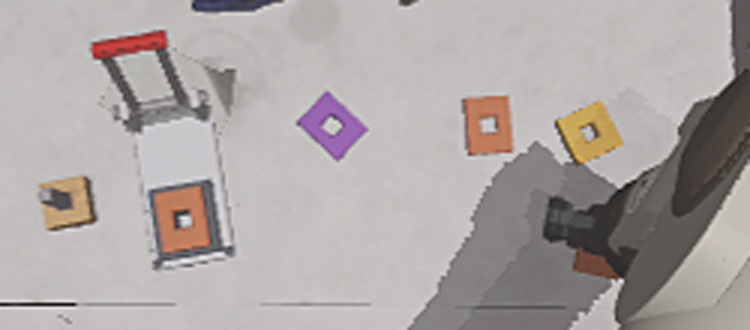

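Stack of two is good. The third blank is still in place; grasp it.

Request:
play_rows --moves '[[[0,0,0],[-0.002,0.03,0],65],[[0,0,0],[-0.002,0.05,0],65],[[0,0,0],[-0.002,0.0545,0],65],[[0,0,0],[-0.002,0.0545,0],65],[[0,0,0],[-0.002,0.0545,0],40]]'

```text
time: 13.1
ee_pos: [0.5279, -0.3559, 0.006]
tcp_rot: [-90.1, 0.0, 77.7]
wrist_force: [0.1, -1.0, 0.1]
opening: 0.042
```

Request:
play_rows --moves '[[[0,0,0],[0,0,0],20],[[0,0,0],[0,0,0],20],[[0,0,0],[0,0,0],20],[[0,0,0],[0,0,0],20],[[0,0,0],[0,0,0],20]]'

```text
time: 13.6
ee_pos: [0.528, -0.3562, 0.0063]
tcp_rot: [-90.2, 0.0, 77.7]
wrist_force: [-0.0, 2.4, 6.6]
opening: 0.0335
```

Request:
play_rows --moves '[[[0,0,0],[0,0,0],20],[[0,0,0],[0,0,0],20],[[0,0,0],[0,-0.02,0],20],[[0,0,0],[0,-0.06,0],20],[[0,0,0],[0,-0.1,0],20]]'

```text
time: 14.1
ee_pos: [0.5266, -0.3558, 0.1055]
tcp_rot: [-90.0, -0.0, 77.7]
wrist_force: [0.6, -0.7, -0.3]
opening: 0.0331
```

```bash
python3 go.py .5455 -.0265 .12 100
```

```text
t 14.1 pos [ 0.5266 -0.3558  0.1055] rot [-90.   -0.   77.7] F [ 0.6 -0.7 -0.3] op 0.0331 q1,6 [-34.  -21.7]
SHIFT [ 0.3257 -0.0144  0.0519] TURN [-3.000e-02 -2.234e+01  2.000e-02] dist 0.33
```

Request:
play_rows --moves '[[[0,-3,0],[0.045,-0.015,0.01],20],[[0,-7,0],[0.09,-0.015,0.02],20],[[0,-11,0],[0.135,-0.015,0.03],20],[[0,-15,0],[0.18,-0.015,0.035],20],[[0,-19,0],[0.225,-0.015,0.04],20]]'

```text
time: 14.6
ee_pos: [0.5361, -0.1261, 0.1203]
tcp_rot: [-90.1, 0.0, 96.8]
wrist_force: [0.6, 0.0, -0.7]
opening: 0.033
```

```bash
python3 go.py .5465 -.0263 .12 100
```

```text
t 14.6 pos [ 0.5361 -0.1261  0.1203] rot [-90.1   0.   96.8] F [ 0.6  0.  -0.7] op 0.033 q1,6 [-13.2 -20. ]
SHIFT [ 0.0978  0.0002 -0.0222] TURN [ 0.1  -3.19 -0.04] dist 0.1
```

Request:
play_rows --moves '[[[0,-2,0],[0.045,0,-0.01],20],[[0,-3.2,0],[0.096,0,-0.022],20],[[0,-3.2,0],[0.096,0,-0.022],20],[[0,-3.2,0],[0.096,0,-0.022],20],[[0,-3.2,0],[0.096,0,-0.022],20]]'

```text
time: 15.1
ee_pos: [0.5468, -0.0303, 0.1196]
tcp_rot: [-90.0, 0.0, 99.8]
wrist_force: [-0.4, -1.2, -0.9]
opening: 0.0329
```

```bash
python3 go.py .5465 -.0263 .060 100
```

```text
t 15.1 pos [ 0.5468 -0.0303  0.1196] rot [-90.    0.   99.8] F [-0.4 -1.2 -0.9] op 0.0329 q1,6 [ -3.2 -13. ]
SHIFT [ 0.004   0.0596 -0.0004] TURN [ 0.03 -0.16 -0.02] dist 0.06
```

Request:
play_rows --moves '[[[0,0,0],[0.003,0.03,0],20],[[0,0,0],[0.003,0.05,0],20],[[0,0,0],[0.003,0.058,0],20],[[0,0,0],[0.003,0.06,0],20],[[0,0,0],[0.003,0.06,0],20]]'

```text
time: 15.6
ee_pos: [0.5464, -0.0275, 0.0599]
tcp_rot: [-90.0, 0.0, 99.8]
wrist_force: [0.8, -0.1, -0.4]
opening: 0.0332
```

Request:
play_rows --moves '[[[0,0,0],[0,0.001,0],20],[[0,0,0],[0,0.002,0],20],[[0,0,0],[0,0.003,0],20],[[0,0,0],[0,0.004,0],20],[[0,0,0],[0,0.004,0],20]]'

```text
time: 16.1
ee_pos: [0.5469, -0.027, 0.058]
tcp_rot: [-90.2, 0.1, 99.9]
wrist_force: [-6.3, -1.1, 17.6]
opening: 0.0333
```

Request:
play_rows --moves '[[[0,0,0],[0,-0.002,0],35],[[0,0,0],[0,-0.002,0],50],[[0,0,0],[0,-0.002,0],60],[[0,0,0],[0,-0.02,0],65],[[0,0,0],[0,-0.05,0],65]]'

```text
time: 16.6
ee_pos: [0.5449, -0.0267, 0.1035]
tcp_rot: [-89.8, -0.1, 99.9]
wrist_force: [-0.0, 1.1, -0.2]
opening: 0.0557
```

```bash
python3 go.py .6248 -.2684 .11 93.5
```

```text
t 16.6 pos [ 0.5449 -0.0267  0.1035] rot [-89.8  -0.1  99.9] F [-0.   1.1 -0.2] op 0.0557 q1,6 [ -2.8 -12.7]
SHIFT [-0.2518 -0.0069 -0.0373] TURN [-0.24  6.37  0.04] dist 0.255
```

Request:
play_rows --moves '[[[0,1,0],[-0.05,-0.007,0],65],[[0,3,0],[-0.1,-0.007,0],65],[[0,5,0],[-0.148,-0.007,-0.01],65],[[0,6.4,0],[-0.196,-0.007,-0.022],65],[[0,6.4,0],[-0.243,-0.007,-0.035],65]]'

```text
time: 17.1
ee_pos: [0.6227, -0.2623, 0.112]
tcp_rot: [-90.0, 0.0, 93.4]
wrist_force: [0.7, 1.0, 1.2]
opening: 0.0556
```

Request:
play_rows --moves '[[[0,0,0],[-0.007,0.01,-0.002],65],[[0,0,0],[-0.007,0.03,-0.002],65],[[0,0,0],[-0.007,0.05,-0.002],65],[[0,0,0],[-0.007,0.05,-0.002],65],[[0,0,0],[-0.007,0.05,-0.002],65]]'

```text
time: 17.6
ee_pos: [0.6244, -0.2666, 0.0621]
tcp_rot: [-90.0, -0.0, 93.5]
wrist_force: [0.8, 0.8, 0.0]
opening: 0.0553
```

```bash
python3 go.py .6248 -.2684 .004 93.5
python3 - <<'E'
from meas import *
s=snap('side','side8');t=snap('top','top8')
cv2.imwrite('pics/side8c.png',up(s,290,390,180,280,5)[:,:,::-1])
cv2.imwrite('pics/top8c.png',up(t,230,480,176,286,3)[:,:,::-1])
r,c,h=fine(t,291,248,'cu',.060,14);print(r,c,h)
E
```

```text
t 17.6 pos [ 0.6244 -0.2666  0.0621] rot [-90.   -0.   93.5] F [0.8 0.8 0. ] op 0.0553 q1,6 [-23.1 -26.6]
SHIFT [-0.0019  0.0581 -0.0003] TURN [-0.05 -0.01  0.03] dist 0.058
(array([ 0.54521399, -0.02692418]), (48.66681671142578, 38.108802795410156), 9.55171012878418) [ 0.54544953 -0.02693698] [ 0.54518842 -0.02768667]
```

View pics/side8c.png

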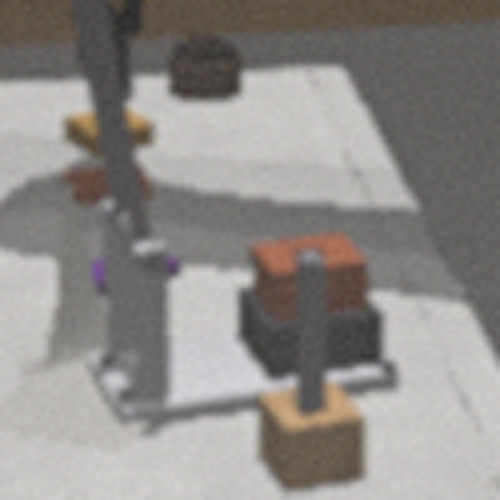

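View pics/top8c.png

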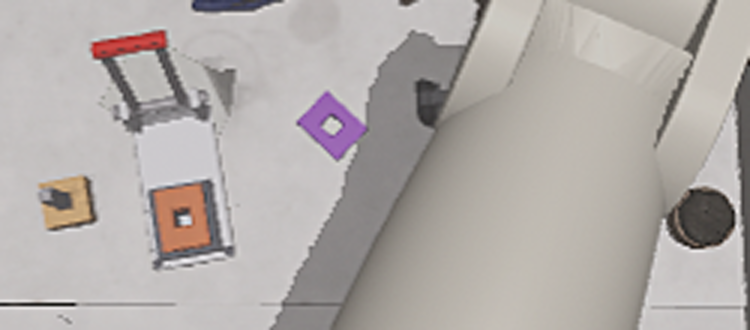

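Three are neatly stacked; take the fourth.

Request:
play_rows --moves '[[[0,0,0],[-0.001,0.03,0],65],[[0,0,0],[-0.001,0.05,0],65],[[0,0,0],[-0.001,0.057,0],65],[[0,0,0],[-0.001,0.057,0],65],[[0,0,0],[-0.001,0.057,0],40]]'

```text
time: 18.2
ee_pos: [0.6255, -0.2683, 0.0069]
tcp_rot: [-90.1, 0.0, 93.5]
wrist_force: [0.3, 0.1, -0.0]
opening: 0.0424
```

Request:
play_rows --moves '[[[0,0,0],[0,0,0],20],[[0,0,0],[0,0,0],20],[[0,0,0],[0,0,0],20],[[0,0,0],[0,0,0],20],[[0,0,0],[0,0,0],20]]'

```text
time: 18.7
ee_pos: [0.6263, -0.2683, 0.0084]
tcp_rot: [-90.2, 0.1, 93.5]
wrist_force: [-0.2, 2.7, 8.1]
opening: 0.017
```

Request:
play_rows --moves '[[[0,0,0],[0,0,0],20],[[0,0,0],[0,0,0],20],[[0,0,0],[0,-0.02,0],20],[[0,0,0],[0,-0.06,0],20],[[0,0,0],[0,-0.11,0],20]]'

```text
time: 19.2
ee_pos: [0.624, -0.2677, 0.1158]
tcp_rot: [-89.9, -0.1, 93.5]
wrist_force: [0.8, -0.6, 0.8]
opening: 0.0173
```

```bash
python3 go.py .5455 -.0265 .12 100
```

```text
t 19.2 pos [ 0.624  -0.2677  0.1158] rot [-89.9  -0.1  93.5] F [ 0.8 -0.6  0.8] op 0.0173 q1,6 [-23.2 -26.7]
SHIFT [ 0.2455 -0.0039  0.0638] TURN [-0.1  -6.53  0.06] dist 0.254
```

Request:
play_rows --moves '[[[0,0,0],[0,-0.01,0.04],65],[[0,0,0],[0,-0.01,0.08],65],[[0,0,0],[0,-0.01,0.12],65],[[0,0,0],[0,-0.01,0.16],65],[[0,0,0],[0,-0.01,0.2],65]]'

```text
time: 19.7
ee_pos: [0.424, -0.2802, 0.1265]
tcp_rot: [-90.1, 0.1, 93.5]
wrist_force: [0.1, -0.3, 0.4]
opening: 0.0554
```

Run:
```python
from meas import *
s=snap('side','side9');t=snap('top','top9')
cv2.imwrite('pics/side9c.png',up(s,290,390,180,280,5)[:,:,::-1])
cv2.imwrite('pics/top9c.png',up(t,230,480,176,286,3)[:,:,::-1])
```

```text
(no output)
```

View pics/side9c.png

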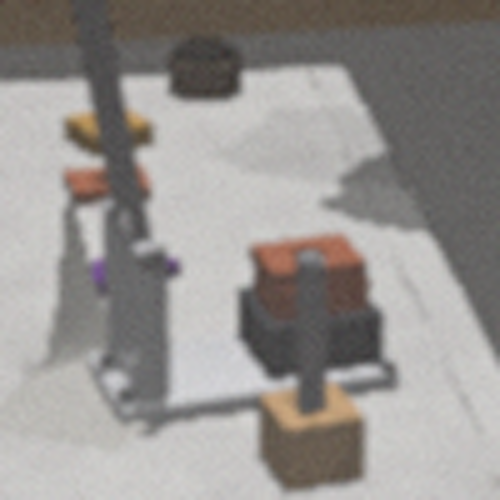

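View pics/top9c.png

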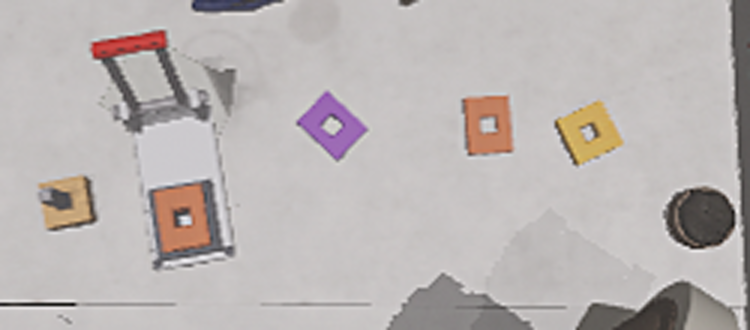

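```bash
python3 - <<'E'
from meas import *
t=load('top9')
r,c,h=fine(t,392,217,'cu',.008);print(r,c,h)
r,c,h=fine(t,427,220,'br',.014);print(r,c,h)
E
python3 go.py .6249 -.2684 .06 93.6
```

```text
(array([ 0.62493909, -0.26838504]), (46.46743392944336, 36.621185302734375), 3.636410713195801) [ 0.62485818 -0.26838661] [ 0.62470661 -0.26838074]
(array([ 0.61780536, -0.34832184]), (42.86412811279297, 40.569435119628906), -65.28092575073242) [ 0.61761216 -0.34826355] [ 0.6176194  -0.34795253]
t 19.8 pos [ 0.422  -0.2804  0.127 ] rot [-90.    0.1  93.3] F [ 0.5 -1.  -0. ] op 0.0556 q1,6 [-33.6 -36.9]
SHIFT [ 2.000e-04  6.710e-02 -2.032e-01] TURN [ 0.05 -0.26 -0.07] dist 0.214
```

Request:
play_rows --moves '[[[0,0,0],[0,0,-0.045],65],[[0,-0.2,0],[0,0.01,-0.09],65],[[0,-0.2,0],[0,0.03,-0.135],65],[[0,-0.2,0],[0,0.05,-0.18],65],[[0,-0.2,0],[0,0.067,-0.203],65]]'

```text
time: 20.3
ee_pos: [0.6313, -0.2671, 0.0575]
tcp_rot: [-90.1, 0.0, 93.7]
wrist_force: [-0.1, 0.3, -0.9]
opening: 0.0553
```

Request:
play_rows --moves '[[[0,0,0],[0,0.01,0],65],[[0,0,0],[0,0.03,0],65],[[0,0,0],[0,0.04,0],65],[[0,0,0],[0,0.04,0],65],[[0,0,0],[0,0.04,0],65]]'

```text
time: 20.8
ee_pos: [0.6278, -0.2682, 0.0194]
tcp_rot: [-90.1, 0.0, 93.6]
wrist_force: [0.3, -0.5, 0.6]
opening: 0.0554
```

```bash
python3 go.py .6249 -.2684 .00 93.6
```

```text
t 20.8 pos [ 0.6278 -0.2682  0.0194] rot [-90.1   0.   93.6] F [ 0.3 -0.5  0.6] op 0.0554 q1,6 [-23.1 -26.8]
SHIFT [-0.0001  0.0194  0.0029] TURN [ 0.06  0.05 -0.03] dist 0.02
```

Request:
play_rows --moves '[[[0,0,0],[0,0.006,0.002],60],[[0,0,0],[0,0.012,0.002],55],[[0,0,0],[0,0.016,0.002],50],[[0,0,0],[0,0.018,0.002],50],[[0,0,0],[0,0.018,0.002],50]]'

```text
time: 21.3
ee_pos: [0.6256, -0.2679, -0.0003]
tcp_rot: [-90.0, -0.0, 93.7]
wrist_force: [-0.2, 0.3, -0.2]
opening: 0.0429
```

Request:
play_rows --moves '[[[0,0,0],[0,0,0],40],[[0,0,0],[0,0,0],30],[[0,0,0],[0,0,0],25],[[0,0,0],[0,0,0],25],[[0,0,0],[0,0,0],25]]'

```text
time: 21.8
ee_pos: [0.6259, -0.268, 0.0003]
tcp_rot: [-90.0, 0.0, 93.7]
wrist_force: [1.0, -0.1, 0.2]
opening: 0.0356
```

Request:
play_rows --moves '[[[0,0,0],[0,0,0],25],[[0,0,0],[0,-0.03,0],25],[[0,0,0],[0,-0.07,0],25],[[0,0,0],[0.03,-0.11,0.005],25],[[0,-1,0],[0.075,-0.12,0.015],25]]'

```text
time: 22.3
ee_pos: [0.6076, -0.1955, 0.1248]
tcp_rot: [-90.3, 0.2, 94.5]
wrist_force: [1.2, 1.1, 0.6]
opening: 0.035
```

```bash
python3 go.py .5465 -.0263 .12 100
```

```text
t 22.3 pos [ 0.6076 -0.1955  0.1248] rot [-90.3   0.2  94.5] F [1.2 1.1 0.6] op 0.035 q1,6 [-17.8 -22.3]
SHIFT [0.1735 0.0041 0.0477] TURN [ 0.34 -5.49 -0.18] dist 0.18
```

Request:
play_rows --moves '[[[0,-2,0],[0.04,0,0.03],25],[[0,-4,0],[0.085,0,0.046],25],[[0,-5.5,0],[0.13,0,0.048],25],[[0,-5.5,0],[0.171,0,0.048],25],[[0,-5.5,0],[0.171,0,0.048],25]]'

```text
time: 22.8
ee_pos: [0.5436, -0.0236, 0.1206]
tcp_rot: [-90.0, -0.0, 100.4]
wrist_force: [-0.4, -0.7, -0.5]
opening: 0.0351
```

```bash
python3 go.py .5465 -.0263 .066 100
```

```text
t 22.8 pos [ 0.5436 -0.0236  0.1206] rot [-90.   -0.  100.4] F [-0.4 -0.7 -0.5] op 0.0351 q1,6 [ -2.5 -12.9]
SHIFT [-0.0032  0.0546 -0.0023] TURN [0.04 0.41 0.05] dist 0.055
```

Request:
play_rows --moves '[[[0,0.4,0],[-0.002,0.02,-0.002],25],[[0,0.4,0],[-0.002,0.04,-0.002],25],[[0,0.4,0],[-0.002,0.05,-0.002],25],[[0,0.4,0],[-0.002,0.05,-0.002],25],[[0,0.4,0],[-0.002,0.05,-0.002],25]]'

```text
time: 23.3
ee_pos: [0.5467, -0.0295, 0.0707]
tcp_rot: [-90.0, 0.0, 99.7]
wrist_force: [0.2, 0.3, -0.5]
opening: 0.0351
```

```bash
python3 go.py .5465 -.0263 .062 100
python3 - <<'E'
from meas import *
s=snap('side','side10')
cv2.imwrite('pics/side10c.png',up(s,290,390,180,280,5)[:,:,::-1])
E
```

```text
t 23.3 pos [ 0.5467 -0.0295  0.0707] rot [-90.    0.   99.7] F [ 0.2  0.3 -0.5] op 0.0351 q1,6 [ -3.1 -12.8]
SHIFT [ 0.0032  0.0087 -0.0003] TURN [ 0.01 -0.26 -0.01] dist 0.009
```

View pics/side10c.png

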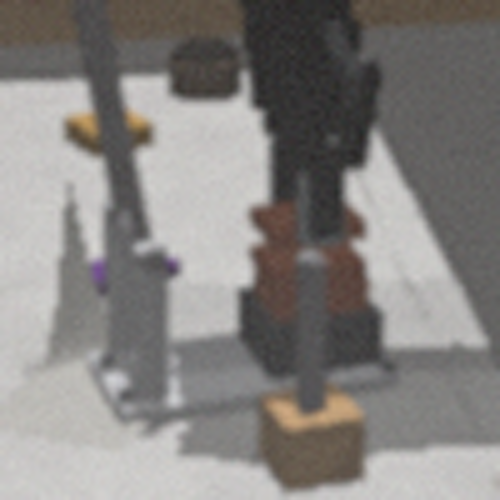

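Request:
play_rows --moves '[[[0,-0.3,0],[0.002,0.003,0],25],[[0,-0.3,0],[0.002,0.006,0],25],[[0,-0.3,0],[0.002,0.008,0],25],[[0,-0.3,0],[0.002,0.0095,0],25],[[0,-0.3,0],[0.002,0.0105,0],25]]'

```text
time: 23.85
ee_pos: [0.5462, -0.0272, 0.0602]
tcp_rot: [-90.0, 0.0, 100.1]
wrist_force: [-3.9, 0.5, 10.3]
opening: 0.035
```

Contact at 0.060 as expected. Release.

Request:
play_rows --moves '[[[0,0,0],[0,-0.001,0],35],[[0,0,0],[0,-0.001,0],50],[[0,0,0],[0,-0.001,0],60],[[0,0,0],[0,-0.02,0],65],[[0,0,0],[0,-0.06,0],65]]'

```text
time: 24.35
ee_pos: [0.5445, -0.0271, 0.1172]
tcp_rot: [-89.7, -0.1, 100.1]
wrist_force: [0.9, -1.1, -0.2]
opening: 0.0552
```

Request:
play_rows --moves '[[[0,0,0],[0,-0.03,0.03],65],[[0,0,0],[0,-0.05,0.06],65],[[0,0,0],[0,-0.05,0.1],50],[[0,0,0],[-0.02,-0.05,0.14],40],[[0,0,0],[-0.04,-0.05,0.18],40]]'

```text
time: 24.85
ee_pos: [0.3747, -0.0982, 0.1698]
tcp_rot: [-90.0, 0.0, 100.2]
wrist_force: [1.0, -0.7, -0.7]
opening: 0.0343
```

Run:
```python
from meas import *
s=snap('side','side11');t=snap('top','top11')
cv2.imwrite('pics/side11c.png',up(s,290,390,180,280,5)[:,:,::-1])
cv2.imwrite('pics/top11c.png',up(t,230,480,176,286,3)[:,:,::-1])
r,c,h=fine(t,291,247,'cu',.068,14);print(r,c,h)
print(get_obs()['ee_pos'])
```

```text
(array([ 0.54495459, -0.02751436]), (48.89546585083008, 38.074153900146484), 10.064571380615234) [ 0.54521724 -0.02754458] [ 0.54467008 -0.02825221]
[ 0.37320898 -0.09980192  0.17033176]
```

View pics/side11c.png

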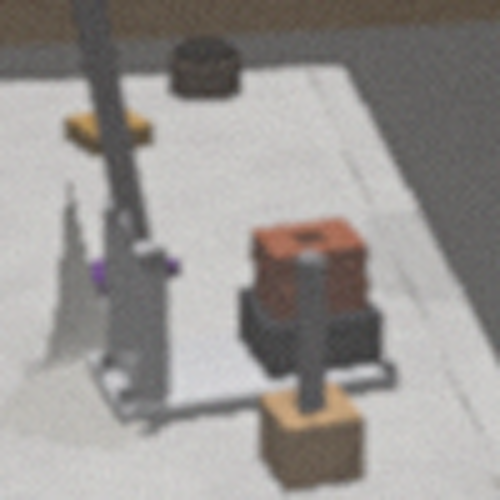

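View pics/top11c.png

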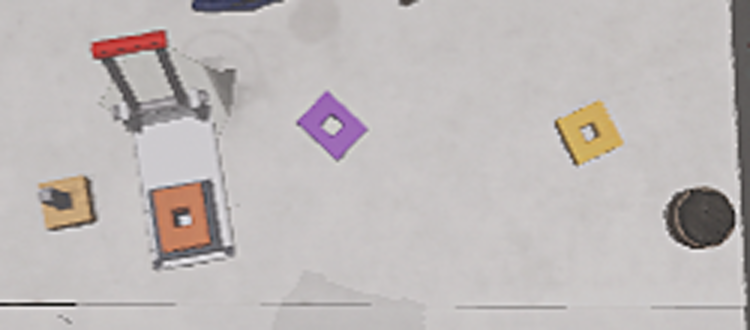

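```bash
python3 go.py .560 .0698 .15 102
```

```text
t 24.9 pos [ 0.3732 -0.0998  0.1703] rot [-90.    0.1  99.9] F [1.2 0.5 0.2] op 0.0339 q1,6 [-14.9 -24.8]
SHIFT [ 0.135   0.0203 -0.2132] TURN [ 0.03 -2.1  -0.06] dist 0.253
```

Request:
play_rows --moves '[[[0,0,0],[0.025,0,-0.04],40],[[0,-1,0],[0.05,0,-0.08],40],[[0,-2,0],[0.075,0.005,-0.12],40],[[0,-2,0],[0.1,0.01,-0.16],40],[[0,-2,0],[0.125,0.015,-0.197],40]]'

```text
time: 25.45
ee_pos: [0.5498, 0.0615, 0.1541]
tcp_rot: [-90.0, 0.0, 102.1]
wrist_force: [0.5, -1.1, -0.0]
opening: 0.0343
```

Request:
play_rows --moves '[[[0,0,0],[0.01,0.005,-0.015],40],[[0,0,0],[0.01,0.005,-0.015],40],[[0,0,0],[0.01,0.005,-0.015],40],[[0,0,0],[0.01,0.005,-0.015],40],[[0,0,0],[0.01,0.005,-0.015],40]]'

```text
time: 25.95
ee_pos: [0.5604, 0.0717, 0.1504]
tcp_rot: [-90.1, 0.0, 102.0]
wrist_force: [0.3, -0.0, -0.6]
opening: 0.0343
```

```bash
python3 go.py .560 .0698 .074 102
```

```text
t 25.9 pos [0.5604 0.0717 0.1504] rot [-90.1   0.  102. ] F [ 0.3 -0.  -0.6] op 0.0343 q1,6 [ 7.3 -4.7]
SHIFT [-0.0017  0.0764  0.0009] TURN [ 0.05  0.01 -0.01] dist 0.076
```

Request:
play_rows --moves '[[[0,0,0],[-0.0017,0.03,0.0009],40],[[0,0,0],[-0.0017,0.06,0.0009],40],[[0,0,0],[-0.0017,0.076,0.0009],40],[[0,0,0],[-0.0017,0.076,0.0009],40],[[0,0,0],[-0.0017,0.076,0.0009],40]]'

```text
time: 26.45
ee_pos: [0.5602, 0.0701, 0.0747]
tcp_rot: [-90.0, 0.0, 102.0]
wrist_force: [-0.1, 0.1, 0.5]
opening: 0.0342
```

```bash
python3 go.py .560 .0698 .074 102
python3 - <<'E'
from meas import *
s=snap('side','side12')
cv2.imwrite('pics/side12c.png',up(s,290,390,180,280,5)[:,:,::-1])
E
```

```text
t 26.4 pos [0.5602 0.0701 0.0747] rot [-90.   0. 102.] F [-0.1  0.1  0.5] op 0.0342 q1,6 [ 7.1 -4.9]
SHIFT [-0.0002  0.0007  0.0003] TURN [ 0.05  0.03 -0.  ] dist 0.001
```

View pics/side12c.png

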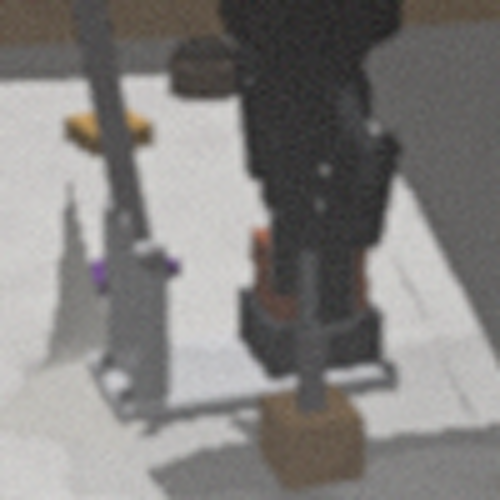

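Request:
play_rows --moves '[[[0,0,0],[0,0,0],20],[[0,0,0],[0,0,0],5],[[0,0,0],[0,0,0],0],[[0,0,0],[0,0,0],0],[[0,0,0],[0,0,0],0]]' --grip_force 40

```text
time: 27.0
ee_pos: [0.5609, 0.0706, 0.075]
tcp_rot: [-90.1, 0.0, 102.1]
wrist_force: [-0.5, 0.0, 6.6]
opening: 0.0089
```

Request:
play_rows --moves '[[[0,0,0],[0,0,0],0],[[0,0,0],[0,0,0],0],[[0,0,0],[0,-0.005,0],0],[[0,0,0],[0,-0.01,0],0],[[0,0,0],[0,-0.02,0],0]]' --grip_force 60

```text
time: 27.5
ee_pos: [0.5598, 0.0705, 0.0936]
tcp_rot: [-89.9, -0.0, 102.1]
wrist_force: [-0.4, 0.4, -1.2]
opening: 0.0082
```

Request:
play_rows --moves '[[[0,0,0],[0,-0.02,0],0],[[0,0,0],[-0.01,-0.045,0],0],[[0,0,0],[-0.03,-0.07,0.005],0],[[0,1,0],[-0.06,-0.08,0.005],0],[[0,2,0],[-0.08,-0.08,0.005],0]]'

```text
time: 28.0
ee_pos: [0.5729, -0.0101, 0.1766]
tcp_rot: [-90.2, 0.1, 100.0]
wrist_force: [0.4, -0.7, -0.1]
opening: 0.0086
```

```bash
python3 go.py .5463 -.0265 .17 100;  python3 - <<'E'
from meas import *
s=snap('side','side13'); t=snap('top','top13')
cv2.imwrite('pics/side13c.png',up(s,290,390,160,280,5)[:,:,::-1])
E
```

```text
t 28.0 pos [ 0.5729 -0.0101  0.1766] rot [-90.2   0.1 100. ] F [ 0.4 -0.7 -0.1] op 0.0086 q1,6 [ -1. -11.]
SHIFT [-0.0116  0.0065  0.0291] TURN [ 0.21  0.02 -0.05] dist 0.032
```

View pics/side13c.png

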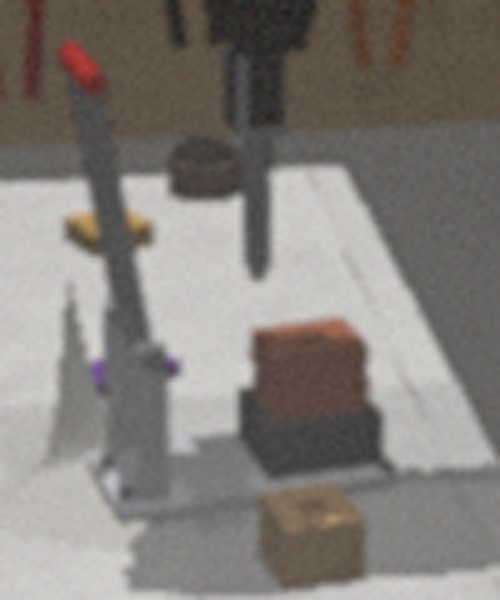

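Request:
play_rows --moves '[[[0,0,0],[-0.006,0.002,0.015],0],[[0,0,0],[-0.012,0.004,0.029],0],[[0,0,0],[-0.012,0.006,0.029],0],[[0,0,0],[-0.012,0.006,0.029],0],[[0,0,0],[-0.012,0.006,0.029],0]]'

```text
time: 28.6
ee_pos: [0.5459, -0.0251, 0.1678]
tcp_rot: [-90.0, -0.0, 100.1]
wrist_force: [0.0, 0.2, -0.8]
opening: 0.0084
```

Request:
play_rows --moves '[[[0,0,0],[0,0,0],0],[[0,0,0],[0,0,0],0],[[0,0,0],[0,0,0],0],[[0,0,0],[0,0,0],0],[[0,0,0],[0,0,0],0]]'

```text
time: 29.1
ee_pos: [0.5456, -0.0256, 0.1676]
tcp_rot: [-90.0, -0.0, 100.1]
wrist_force: [-0.0, 0.3, -0.6]
opening: 0.0086
```

```bash
python3 go.py .5463 -.0265 .155 100;  python3 - <<'E'
from meas import *
s=snap('side','side14'); o=get_obs(); p=o['ee_pos']
yaw=np.radians(o['tcp_rot'][2]); tz=np.array([-np.sin(yaw),np.cos(yaw),0])
for dz in(-.02,-.04,-.06): print(dz,np.round(proj(s,[p+[0,0,dz],p+[0,0,dz]+.005*tz,p+[0,0,dz]-.005*tz]),1).tolist())
print(np.round(proj(s,[[.5455,-.0265,.068],[.5455,-.0265,.036]]),1))
cv2.imwrite('pics/side14c.png',up(s,320,380,175,275,6)[:,:,::-1])
g=cv2.cvtColor(s['img'],cv2.COLOR_RGB2GRAY)
for y in range(198,228,3): print(y,g[y,340:364])
E
```

```text
t 29.1 pos [ 0.5456 -0.0256  0.1676] rot [-90.   -0.  100.1] F [-0.   0.3 -0.6] op 0.0086 q1,6 [ -2.7 -12.8]
SHIFT [-0.001   0.0126 -0.0006] TURN [-0.    0.06  0.  ] dist 0.013
-0.02 [[351.7, 194.9], [353.7, 194.7], [349.6, 195.2]]
-0.04 [[351.7, 203.1], [353.7, 202.9], [349.6, 203.4]]
-0.06 [[351.7, 211.2], [353.7, 211.0], [349.6, 211.5]]
[[351.7 226.8]
 [351.7 239.2]]
198 [201 199 195 192 199 194 199 203 198 159  97  72  74  78 122 170 193 198
 199 198 178 135 102  97]
201 [199 200 202 203 202 200 204 201 197 159 100  73  77  79 116 171 198 199
 197 202 198 195 179 144]
204 [200 199 199 201 202 200 204 204 196 160  96  72  76  82 122 173 190 199
 198 203 197 198 198 187]
207 [199 198 202 199 201 202 201 203 197 159  96  75  81  87 121 172 202 198
 194 195 197 196 198 197]
210 [200 200 199 195 200 197 195 193 190 152  93  74  75  82 121 171 203 201
 191 186 189 195 196 197]
213 [196 194 193 191 195 196 193 198 195 173 126  85  76  90 135 178 195 202
 198 192 181 188 194 197]
216 [203 198 203 202 203 199 200 200 200 199 187 160 148 161 182 196 196 199
 199 202 197 189 187 198]
219 [199 198 197 199 199 197 199 200 201 199 198 203 202 199 196 198 200 201
 200 200 200 198 198 186]
222 [199 196 195 194 194 201 196 200 198 201 200 201 199 201 195 194 192 199
 196 198 198 196 197 193]
225 [174 160 152 153 144 128 120 115 107 105  99  97  92  87  80  81  82  79
  88 110 151 184 198 199]
```

View pics/side14c.png

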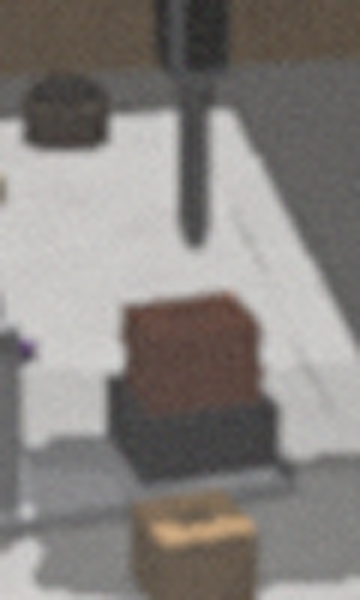

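Request:
play_rows --moves '[[[0,0,0],[-0.001,0.01,0],0],[[0,0,0],[-0.001,0.02,0],0],[[0,0,0],[-0.001,0.024,0],0],[[0,0,0],[-0.001,0.026,0],0],[[0,0,0],[-0.001,0.028,0],0]]'

```text
time: 29.65
ee_pos: [0.5457, -0.0266, 0.1394]
tcp_rot: [-90.0, -0.0, 100.1]
wrist_force: [-0.4, 0.4, -1.2]
opening: 0.0086
```

Request:
play_rows --moves '[[[0,0,0],[0,0.003,0],0],[[0,0,0],[0,0.006,0],0],[[0,0,0],[0,0.009,0],0],[[0,0,0],[0,0.012,0],0],[[0,0,0],[0,0.015,0],0]]'

```text
time: 30.15
ee_pos: [0.5457, -0.0267, 0.1244]
tcp_rot: [-90.0, 0.0, 100.1]
wrist_force: [-0.1, 0.5, -1.2]
opening: 0.0087
```

Request:
play_rows --moves '[[[0,0,0],[0,0.003,0],0],[[0,0,0],[0,0.006,0],0],[[0,0,0],[0,0.009,0],0],[[0,0,0],[0,0.012,0],0],[[0,0,0],[0,0.015,0],0]]'

```text
time: 30.65
ee_pos: [0.5457, -0.0267, 0.1094]
tcp_rot: [-90.0, 0.0, 100.1]
wrist_force: [-0.3, 0.8, -1.0]
opening: 0.0089
```

Request:
play_rows --moves '[[[0,0,0],[0,0.002,0],0],[[0,0,0],[0,0.004,0],0],[[0,0,0],[0,0.006,0],0],[[0,0,0],[0,0.008,0],0],[[0,0,0],[0,0.01,0],0]]'

```text
time: 31.15
ee_pos: [0.5459, -0.0266, 0.0997]
tcp_rot: [-90.0, -0.0, 100.1]
wrist_force: [1.6, 0.5, 1.6]
opening: 0.0087
```

Foot is ~7 mm into the block with slight forces (+x). Continue gently.

Request:
play_rows --moves '[[[0,0,0],[0,0.002,0],0],[[0,0,0],[0,0.004,0],0],[[0,0,0],[0,0.006,0],0],[[0,0,0],[0,0.008,0],0],[[0,0,0],[0,0.01,0],0]]'

```text
time: 31.65
ee_pos: [0.546, -0.0265, 0.0897]
tcp_rot: [-90.0, -0.0, 100.1]
wrist_force: [1.3, 2.3, 1.9]
opening: 0.0088
```

Request:
play_rows --moves '[[[0,0,0],[0,0.002,0],0],[[0,0,0],[0,0.004,0],0],[[0,0,0],[0,0.006,0],0],[[0,0,0],[0,0.008,0],0],[[0,0,0],[0,0.01,0],0]]'

```text
time: 32.15
ee_pos: [0.5459, -0.0265, 0.0797]
tcp_rot: [-90.0, -0.0, 100.1]
wrist_force: [2.9, 4.5, 2.7]
opening: 0.0087
```

Request:
play_rows --moves '[[[0,0,0],[0,0.0015,0],0],[[0,0,0],[0,0.003,0],0],[[0,0,0],[0,0.0045,0],0],[[0,0,0],[0,0.0055,0],0],[[0,0,0],[0,0.0065,0],0]]'

```text
time: 32.65
ee_pos: [0.5464, -0.0265, 0.0748]
tcp_rot: [-90.1, 0.0, 100.1]
wrist_force: [-1.1, 4.5, 20.1]
opening: 0.0083
```

Request:
play_rows --moves '[[[0,0,0],[0,-0.002,0],20],[[0,0,0],[0,-0.002,0],35],[[0,0,0],[0,-0.002,0],40],[[0,0,0],[0,-0.03,0],40],[[0,0,0],[0,-0.07,0],45]]'

```text
time: 33.15
ee_pos: [0.544, -0.0269, 0.1411]
tcp_rot: [-89.7, -0.0, 100.0]
wrist_force: [1.3, 0.3, 0.5]
opening: 0.0388
```

```bash
python3 go.py .60 -.30 .14 114.8
```

```text
t 33.1 pos [ 0.544  -0.0269  0.1411] rot [-89.7  -0.  100. ] F [1.3 0.3 0.5] op 0.0388 q1,6 [ -2.8 -12.9]
SHIFT [-0.2787  0.0009 -0.0075] TURN [ -0.32 -14.75   0.08] dist 0.279
```

Request:
play_rows --moves '[[[0,0,0],[-0.045,0,0.01],65],[[0,-3,0],[-0.09,0,0.01],70],[[0,-7,0],[-0.135,0,0.01],70],[[0,-11,0],[-0.18,0,0],70],[[0,-14.8,0],[-0.225,0,0],70]]'

```text
time: 33.65
ee_pos: [0.5853, -0.2501, 0.1424]
tcp_rot: [-90.0, -0.0, 115.0]
wrist_force: [-0.3, 0.7, 0.6]
opening: 0.0595
```

```bash
python3 - <<'E'
from meas import *
s=snap('side','side15');t=snap('top','top15')
cv2.imwrite('pics/side15c.png',up(s,290,390,180,280,5)[:,:,::-1])
cv2.imwrite('pics/top15c.png',up(t,230,480,176,286,3)[:,:,::-1])
r,c,h=fine(t,427,220,'br',.014);print(r,c,h)
E
python3 go.py .6177 -.3482 .08 114.7
```

```text
t 33.8 pos [ 0.5847 -0.253   0.1412] rot [-89.9  -0.  114.7] F [-0.6  0.4 -0.9] op 0.0599 q1,6 [-23.4 -48.1]
SHIFT [-0.1003  0.0612  0.0097] TURN [-0.13  0.04  0.02] dist 0.118Traceback (most recent call last):
  File "<stdin>", line 5, in <module>
  File "meas.py", line 28, in fine
    i=max(range(len(cs)),key=lambda k:cv2.contourArea(cs[k])); res=rect_top(c,topix(cs[i],x0,y0,f),z)
ValueError: max() iterable argument is empty
```

View pics/side15c.png

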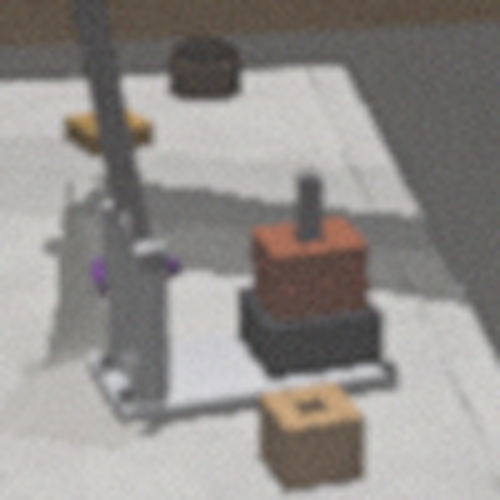

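View pics/top15c.png

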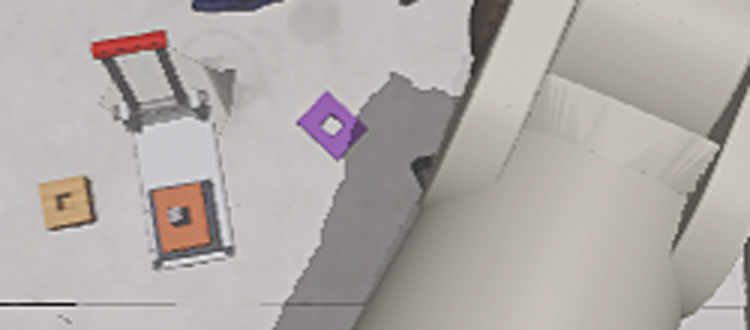

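Request:
play_rows --moves '[[[0,0,0],[-0.04,0.01,0.004],70],[[0,0,0],[-0.08,0.03,0.008],70],[[0,0,0],[-0.1,0.06,0.0097],70],[[0,0,0],[-0.1,0.06,0.0097],70],[[0,0,0],[-0.1,0.06,0.0097],70]]'

```text
time: 34.25
ee_pos: [0.6175, -0.3425, 0.0819]
tcp_rot: [-89.9, -0.1, 114.8]
wrist_force: [0.5, 0.2, 0.6]
opening: 0.0599
```

Request:
play_rows --moves '[[[0,0,0],[0,0.02,0],70],[[0,0,0],[0,0.04,0],70],[[0,0,0],[0,0.045,0],70],[[0,0,0],[0,0.045,0],70],[[0,0,0],[0,0.045,0],70]]'

```text
time: 34.75
ee_pos: [0.6189, -0.3428, 0.0401]
tcp_rot: [-90.1, 0.1, 114.9]
wrist_force: [-1.0, 0.5, 0.5]
opening: 0.0597
```

```bash
python3 go.py .6177 -.3481 .003 114.7
```

```text
t 34.8 pos [ 0.6189 -0.3428  0.0401] rot [-9.010e+01  1.000e-01  1.149e+02] F [-1.   0.5  0.5] op 0.0597 q1,6 [-29.  -53.9]
SHIFT [-0.0043  0.0371  0.0034] TURN [ 0.07  0.19 -0.1 ] dist 0.038
```

Request:
play_rows --moves '[[[0,0.2,0],[-0.004,0.01,0.003],70],[[0,0.2,0],[-0.004,0.015,0.003],70],[[0,0.2,0],[-0.004,0.015,0.003],70],[[0,0.2,0],[-0.004,0.015,0.003],70],[[0,0.2,0],[-0.004,0.015,0.003],70]]'

```text
time: 35.25
ee_pos: [0.6173, -0.3479, 0.0234]
tcp_rot: [-90.0, 0.0, 114.7]
wrist_force: [0.4, 0.2, 0.5]
opening: 0.0598
```

```bash
python3 go.py .6177 -.3481 .003 114.7
```

```text
t 35.2 pos [ 0.6173 -0.3479  0.0234] rot [-90.    0.  114.7] F [0.4 0.2 0.5] op 0.0598 q1,6 [-29.4 -54.1]
SHIFT [-0.0003  0.0204 -0.0003] TURN [ 0.01 -0.04 -0.01] dist 0.02
```

Request:
play_rows --moves '[[[0,0,0],[0,0.01,0],65],[[0,0,0],[0,0.018,0],60],[[0,0,0],[0,0.02,0],55],[[0,0,0],[0,0.02,0],55],[[0,0,0],[0,0.02,0],45]]' --grip_force 40

```text
time: 35.75
ee_pos: [0.6173, -0.3479, 0.0033]
tcp_rot: [-90.0, 0.0, 114.7]
wrist_force: [-0.7, 0.2, -0.9]
opening: 0.0392
```

Request:
play_rows --moves '[[[0,0,0],[0,0,0],35],[[0,0,0],[0,0,0],30],[[0,0,0],[0,0,0],30],[[0,0,0],[0,0,0],30],[[0,0,0],[0,0,0],30]]'

```text
time: 36.25
ee_pos: [0.6173, -0.3479, 0.0032]
tcp_rot: [-90.0, 0.0, 114.7]
wrist_force: [0.7, 0.5, -1.7]
opening: 0.0387
```

Request:
play_rows --moves '[[[0,0,0],[0,-0.03,0],30],[[0,0,0],[0,-0.07,0],30],[[0,0,0],[0.01,-0.11,0.01],30],[[0,3,0],[0.05,-0.13,0.02],30],[[0,6,0],[0.095,-0.14,0.03],30]]'

```text
time: 36.75
ee_pos: [0.5505, -0.2744, 0.1455]
tcp_rot: [-90.1, 0.1, 108.5]
wrist_force: [0.4, 0.8, -0.9]
opening: 0.0388
```

```bash
python3 go.py .5456 -.0266 .14 100
```

```text
t 36.8 pos [ 0.5505 -0.2744  0.1455] rot [-9.010e+01  1.000e-01  1.085e+02] F [ 0.4  0.8 -0.9] op 0.0388 q1,6 [-26.5 -45. ]
SHIFT [ 0.2366  0.0051 -0.0738] TURN [ 0.16  8.47 -0.13] dist 0.248
```

Request:
play_rows --moves '[[[0,2,0],[0.045,0,-0.014],30],[[0,4,0],[0.09,0,-0.028],30],[[0,6,0],[0.135,0,-0.042],30],[[0,8,0],[0.18,0,-0.056],30],[[0,8.5,0],[0.22,0,-0.069],30]]'

```text
time: 37.25
ee_pos: [0.5449, -0.0415, 0.1436]
tcp_rot: [-90.0, 0.0, 100.1]
wrist_force: [0.6, 0.0, -1.5]
opening: 0.0385
```

```bash
python3 go.py .5456 -.0266 .14 100
```

```text
t 37.2 pos [ 0.5449 -0.0415  0.1436] rot [-90.    0.  100.1] F [ 0.6  0.  -1.5] op 0.0385 q1,6 [ -4.4 -14.5]
SHIFT [ 0.0146  0.0036 -0.0033] TURN [ 0.04  0.11 -0.  ] dist 0.015
```

Request:
play_rows --moves '[[[0,0,0],[0.007,0.002,-0.002],30],[[0,0,0],[0.013,0.004,-0.003],30],[[0,0,0],[0.013,0.004,-0.003],30],[[0,0,0],[0.013,0.004,-0.003],30],[[0,0,0],[0.013,0.004,-0.003],30]]'

```text
time: 37.75
ee_pos: [0.546, -0.0314, 0.1391]
tcp_rot: [-90.0, 0.0, 100.1]
wrist_force: [0.3, 0.0, -0.7]
opening: 0.0387
```

Request:
play_rows --moves '[[[0,0,0],[0,0,0],30],[[0,0,0],[0,0,0],30],[[0,0,0],[0,0,0],30],[[0,0,0],[0,0,0],30],[[0,0,0],[0,0,0],30]]'

```text
time: 38.25
ee_pos: [0.546, -0.0303, 0.1392]
tcp_rot: [-90.0, -0.0, 100.2]
wrist_force: [-0.7, -0.2, -0.7]
opening: 0.0385
```

```bash
python3 go.py .5456 -.0266 .11 100;  python3 - <<'E'
from meas import *
s=snap('side','side16'); o=get_obs(); p=o['ee_pos']
print(proj(s,[p,p+[0,0,.004],[.5456,-.0266,.09]]))
cv2.imwrite('pics/side16c.png',up(s,320,380,175,275,6)[:,:,::-1])
g=cv2.cvtColor(s['img'],cv2.COLOR_RGB2GRAY)
for y in range(213,224,2): print(y,g[y,340:364])
E
```

```text
t 38.2 pos [ 0.546  -0.0303  0.1392] rot [-90.   -0.  100.2] F [-0.7 -0.2 -0.7] op 0.0385 q1,6 [ -3.2 -13.3]
SHIFT [ 0.0037  0.0292 -0.0003] TURN [0.   0.17 0.  ] dist 0.029
[[351.18534637 197.78133368]
 [351.18312346 196.14581903]
 [351.60550802 218.12253881]]
213 [195 194 197 193 194 193 199 199 197 182 165 152 156 178 195 196 201 196
 199 191 177 183 196 195]
215 [197 198 204 199 200 201 200 198 183 142  93  81  84 111 163 187 197 202
 204 198 189 182 185 197]
217 [203 200 200 200 200 201 201 201 184 138  88  76  78  92 137 180 196 198
 199 202 199 196 184 187]
219 [201 200 200 196 200 199 200 198 182 137  89  79  77  89 137 185 200 202
 198 204 202 204 194 186]
221 [199 203 194 196 197 194 193 197 184 137  87  81  79  87 140 185 201 202
 203 197 199 199 203 195]
223 [197 199 197 198 197 195 194 196 182 136  91  80  75  88 121 149 159 157
 163 180 197 200 197 199]
```

View pics/side16c.png

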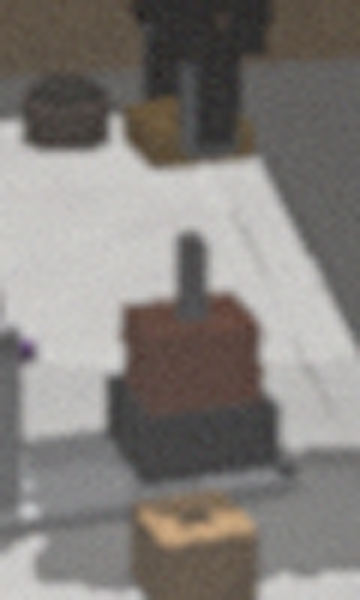

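Request:
play_rows --moves '[[[0,0.2,0],[0.0035,0.01,0],30],[[0,0.2,0],[0.0035,0.02,0],30],[[0,0.2,0],[0.0035,0.02,0],30],[[0,0.2,0],[0.0035,0.02,0],30],[[0,0.2,0],[0.0035,0.02,0],30]]'

```text
time: 38.8
ee_pos: [0.5454, -0.0268, 0.1193]
tcp_rot: [-90.0, 0.0, 100.0]
wrist_force: [0.2, -0.6, -1.1]
opening: 0.0385
```

```bash
python3 go.py .5456 -.0266 .106 100
```

```text
t 38.8 pos [ 0.5454 -0.0268  0.1193] rot [-90.   0. 100.] F [ 0.2 -0.6 -1.1] op 0.0385 q1,6 [ -2.8 -12.8]
SHIFT [ 0.0002  0.0133 -0.0002] TURN [ 0.01 -0.03 -0.  ] dist 0.013
```

Aligned. Descend slowly over the pin.

Request:
play_rows --moves '[[[0,0,0],[0,0.004,0],30],[[0,0,0],[0,0.008,0],30],[[0,0,0],[0,0.012,0],30],[[0,0,0],[0,0.015,0],30],[[0,0,0],[0,0.018,0],30]]'

```text
time: 39.3
ee_pos: [0.5453, -0.0268, 0.1008]
tcp_rot: [-90.0, -0.0, 100.0]
wrist_force: [-1.4, 0.3, -0.6]
opening: 0.0386
```

Request:
play_rows --moves '[[[0,0,0],[0,0.002,0],30],[[0,0,0],[0,0.004,0],30],[[0,0,0],[0,0.006,0],30],[[0,0,0],[0,0.008,0],30],[[0,0,0],[0,0.01,0],30]]'

```text
time: 39.8
ee_pos: [0.5454, -0.0268, 0.0911]
tcp_rot: [-90.0, 0.0, 100.0]
wrist_force: [0.5, 0.7, -1.0]
opening: 0.0388
```

Request:
play_rows --moves '[[[0,0,0],[0,0.003,0],30],[[0,0,0],[0,0.006,0],30],[[0,0,0],[0,0.009,0],30],[[0,0,0],[0,0.012,0],30],[[0,0,0],[0,0.015,0],30]]'

```text
time: 40.3
ee_pos: [0.5453, -0.0268, 0.0759]
tcp_rot: [-90.0, -0.0, 100.0]
wrist_force: [-0.4, 0.4, -2.5]
opening: 0.0386
```

Request:
play_rows --moves '[[[0,0,0],[0,0.0015,0],30],[[0,0,0],[0,0.003,0],30],[[0,0,0],[0,0.0045,0],30],[[0,0,0],[0,0.0055,0],30],[[0,0,0],[0,0.006,0],30]]'

```text
time: 40.8
ee_pos: [0.5454, -0.0268, 0.0711]
tcp_rot: [-90.0, 0.0, 100.0]
wrist_force: [-4.2, -0.0, 8.8]
opening: 0.0388
```

Request:
play_rows --moves '[[[0,0,0],[0,-0.001,0],40],[[0,0,0],[0,-0.001,0],55],[[0,0,0],[0,-0.001,0],65],[[0,0,0],[0,-0.03,0],65],[[0,0,0],[0,-0.07,0],65]]'

```text
time: 41.3
ee_pos: [0.5441, -0.0267, 0.1389]
tcp_rot: [-89.8, -0.1, 100.0]
wrist_force: [1.2, -0.4, 1.2]
opening: 0.0555
```

Request:
play_rows --moves '[[[0,0,0],[0,-0.03,0.03],50],[[0,0,0],[-0.02,-0.05,0.07],30],[[0,0,0],[-0.04,-0.05,0.11],10],[[0,0,0],[-0.06,-0.05,0.15],0],[[0,0,0],[-0.08,-0.05,0.19],0]]'

```text
time: 41.8
ee_pos: [0.3708, -0.1391, 0.1904]
tcp_rot: [-90.0, 0.0, 100.0]
wrist_force: [0.0, -1.1, 0.1]
opening: 0.0
```

Run:
```python
from meas import *
s=snap('side','side17');t=snap('top','top17')
cv2.imwrite('pics/side17c.png',up(s,290,390,160,280,5)[:,:,::-1])
cv2.imwrite('pics/top17c.png',up(t,230,330,170,280,6)[:,:,::-1])
for c,n in((t,'t'),(s,'s')):
  for q,a in blobs(c,'red',(255,320,160,200),10): 
    M=cv2.moments(q); print(n,'red',M['m10']/M['m00'],M['m01']/M['m00'],a, q.reshape(-1,2).min(0),q.reshape(-1,2).max(0))
print(get_obs()['ee_pos'],get_obs()['q'])
r,c,h=fine(t,291,246,'br',.082,14);print(r,c,h)
```

```text
t red 272.3804347826087 190.3913043478261 92.0 [261 187] [284 194]
s red 305.3 172.0 20.0 [302 169] [309 175]
[ 0.36920481 -0.1404472   0.19086934] [-2.07944460e+01 -1.69104137e+01 -1.44615852e+01  9.23915508e+01
 -4.51821421e-02 -3.05435312e+01]
(array([ 0.54348413, -0.02785347]), (48.914798736572266, 41.17741394042969), 10.10027027130127) [ 0.54419319 -0.02780426] [ 0.54623583 -0.0250414 ]
```

View pics/side17c.png

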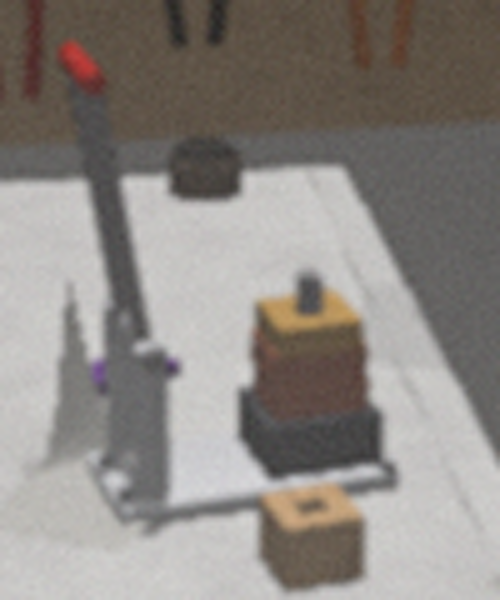

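View pics/top17c.png

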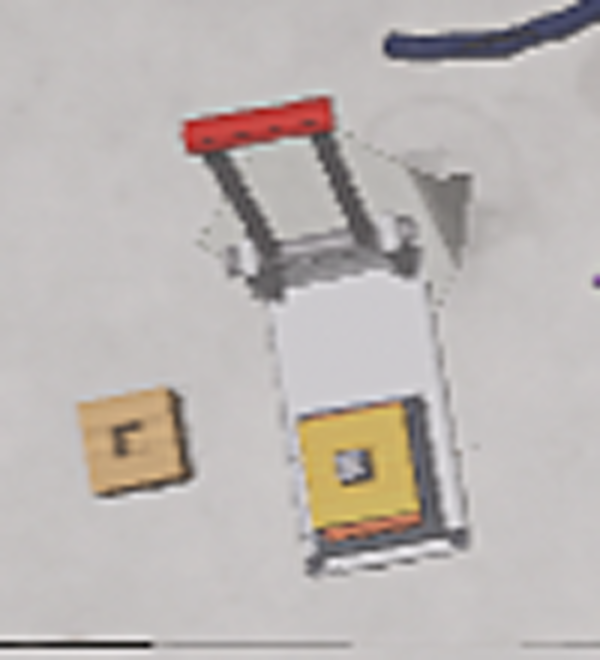

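```bash
python3 go.py .678 -.003 .27 100
```

```text
t 41.9 pos [ 0.3692 -0.1404  0.1909] rot [-90.    0.1  99.7] F [ 0.5 -0.6 -0.4] op -0.0002 q1,6 [-20.8 -30.5]
SHIFT [ 0.0831 -0.0791 -0.3276] TURN [ 0.03 -0.25 -0.07] dist 0.347
```

Request:
play_rows --moves '[[[0,0,0],[0.01,-0.03,-0.03],0],[[0,0,0],[0.02,-0.06,-0.06],0],[[0,0,0],[0.03,-0.079,-0.1],0],[[0,0,0],[0.04,-0.079,-0.145],0],[[0,0,0],[0.05,-0.079,-0.19],0]]'

```text
time: 42.4
ee_pos: [0.5528, -0.055, 0.2699]
tcp_rot: [-90.1, 0.0, 100.0]
wrist_force: [0.5, 0.0, 0.5]
opening: -0.0001
```

```bash
python3 go.py .678 -.003 .27 100
```

```text
t 42.4 pos [ 0.5528 -0.055   0.2699] rot [-90.1   0.  100. ] F [0.5 0.  0.5] op -0.0001 q1,6 [ -5.7 -15.7]
SHIFT [ 2.950e-02  1.000e-04 -1.323e-01] TURN [ 0.12 -0.02 -0.03] dist 0.136
```

Request:
play_rows --moves '[[[0,0,0],[0.01,0,-0.04],0],[[0,0,0],[0.02,0,-0.08],0],[[0,0,0],[0.028,0,-0.12],0],[[0,0,0],[0.028,0,-0.132],0],[[0,0,0],[0.028,0,-0.132],0]]'

```text
time: 42.9
ee_pos: [0.6773, -0.0047, 0.2666]
tcp_rot: [-89.9, -0.0, 100.0]
wrist_force: [0.1, -0.7, -0.1]
opening: -0.0
```

```bash
python3 go.py .678 -.003 .205 100;python3 - <<'E'
from meas import *
s=snap('side','side18')
cv2.imwrite('pics/side18c.png',up(s,280,400,120,270,5)[:,:,::-1])
E
```

```text
t 42.9 pos [ 0.6773 -0.0047  0.2666] rot [-89.9  -0.  100. ] F [ 0.1 -0.7 -0.1] op -0.0 q1,6 [ -0.4 -10.4]
SHIFT [ 0.0015  0.0616 -0.0011] TURN [-0.15  0.04  0.03] dist 0.062
```

View pics/side18c.png

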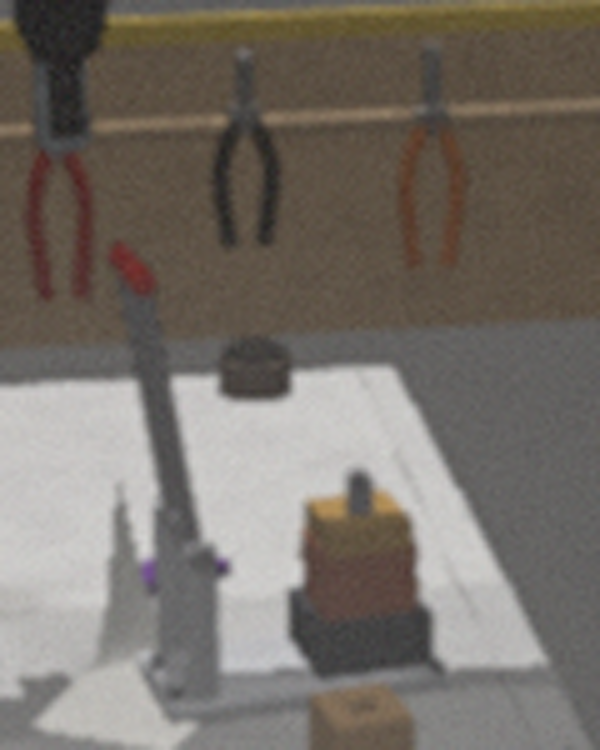

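Request:
play_rows --moves '[[[0,0,0],[0,0.02,0],0],[[0,0,0],[0,0.04,0],0],[[0,0,0],[0,0.06,0],0],[[0,0,0],[0,0.06,0],0],[[0,0,0],[0,0.06,0],0]]'

```text
time: 43.45
ee_pos: [0.6749, -0.0062, 0.2104]
tcp_rot: [-90.0, 0.0, 99.9]
wrist_force: [-0.7, 0.5, 0.8]
opening: -0.0001
```

Request:
play_rows --moves '[[[0,0,0],[0,0,0.01],0],[[0,0,0],[0,0,0.02],0],[[0,0,0],[0,0,0.03],0],[[0,0,0],[0,0,0.04],0],[[0,0,0],[0,0,0.05],0]]'

```text
time: 43.95
ee_pos: [0.6265, -0.0148, 0.2117]
tcp_rot: [-90.2, 0.0, 100.0]
wrist_force: [-0.2, -0.4, -0.4]
opening: -0.0002
```

```bash
python3 go.py .678 -.003 .205 100;python3 - <<'E'
from meas import *
s=snap('side','side19')
cv2.imwrite('pics/side19c.png',up(s,280,400,120,270,5)[:,:,::-1])
E
```

```text
t 44.0 pos [ 0.6265 -0.0148  0.2117] rot [-90.2   0.  100. ] F [-0.2 -0.4 -0.4] op -0.0002 q1,6 [ -1.4 -11.3]
SHIFT [ 0.0027  0.0069 -0.0527] TURN [ 0.21 -0.05 -0.04] dist 0.053
```

View pics/side19c.png

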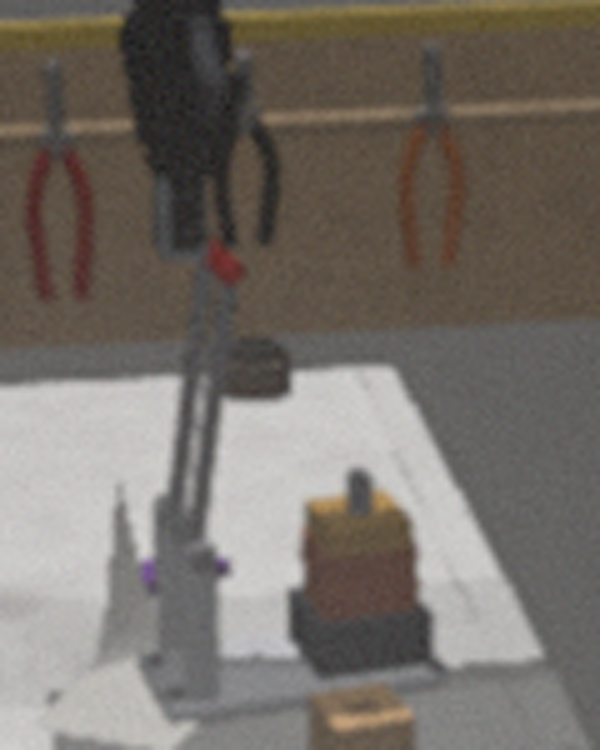

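Request:
play_rows --moves '[[[0,0,0],[0.002,0.01,0.008],0],[[0,0,0],[0.002,0.014,0.018],0],[[0,0,0],[0.002,0.018,0.03],0],[[0,0,0],[0.002,0.025,0.045],0],[[0,0,0],[0.002,0.034,0.062],0]]'

```text
time: 44.5
ee_pos: [0.5656, -0.0234, 0.1767]
tcp_rot: [-90.2, 0.0, 100.0]
wrist_force: [2.3, -0.5, -1.4]
opening: -0.0002
```

```bash
python3 go.py .678 -.003 .205 100;python3 - <<'E'
from meas import *
s=snap('side','side20')
cv2.imwrite('pics/side20c.png',up(s,280,400,120,270,5)[:,:,::-1])
E
```

```text
t 44.5 pos [ 0.5656 -0.0234  0.1767] rot [-90.2   0.  100. ] F [ 2.3 -0.5 -1.4] op -0.0002 q1,6 [ -2.4 -12.3]
SHIFT [ 0.0006 -0.0279 -0.1143] TURN [ 0.19 -0.03 -0.03] dist 0.118
```

View pics/side20c.png

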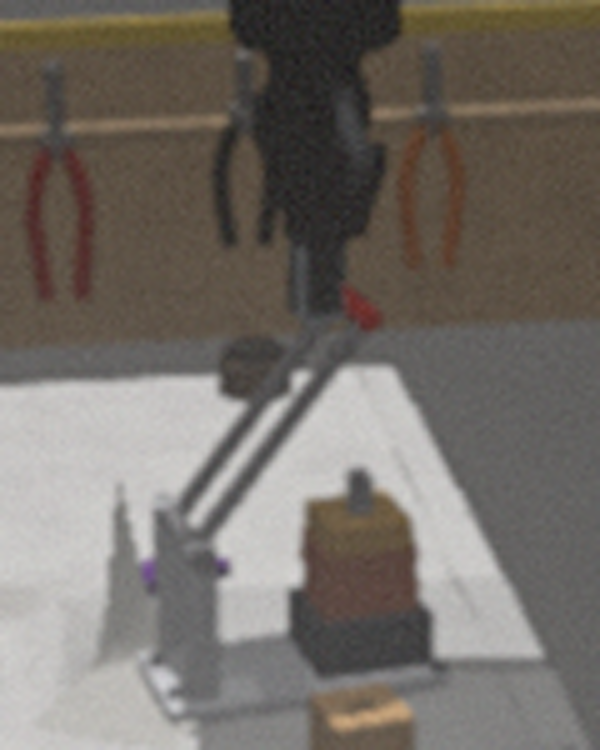

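Request:
play_rows --moves '[[[0,0,0],[0.001,-0.025,0],0],[[0,0,0],[0.001,-0.03,0],0],[[0,0,0],[0.001,-0.03,0.02],0],[[0,0,0],[0.001,-0.028,0.03],0],[[0,0,0],[0.001,-0.02,0.032],0]]'

```text
time: 45.05
ee_pos: [0.5334, -0.028, 0.1961]
tcp_rot: [-90.1, 0.0, 100.0]
wrist_force: [-0.1, 0.3, 0.1]
opening: 0.0003
```

Request:
play_rows --moves '[[[0,0,0],[0,0.01,0.002],0],[[0,0,0],[0,0.018,0.004],0],[[0,0,0],[0,0.026,0.008],0],[[0,0,0],[0,0.034,0.012],0],[[0,0,0],[0,0.042,0.016],0]]'

```text
time: 45.55
ee_pos: [0.5103, -0.032, 0.1542]
tcp_rot: [-89.2, 0.1, 99.9]
wrist_force: [-52.5, -9.4, 38.6]
opening: 0.0
```

```bash
python3 go.py .678 -.003 .205 100;python3 - <<'E'
from meas import *
s=snap('side','side21')
cv2.imwrite('pics/side21c.png',up(s,280,400,120,270,5)[:,:,::-1])
E
```

```text
t 45.5 pos [ 0.5103 -0.032   0.1542] rot [-89.2   0.1  99.9] F [-52.5  -9.4  38.6] op 0.0 q1,6 [ -3.5 -13.4]
SHIFT [-0.0003 -0.0531 -0.1695] TURN [-0.77 -0.1  -0.06] dist 0.178
```

View pics/side21c.png

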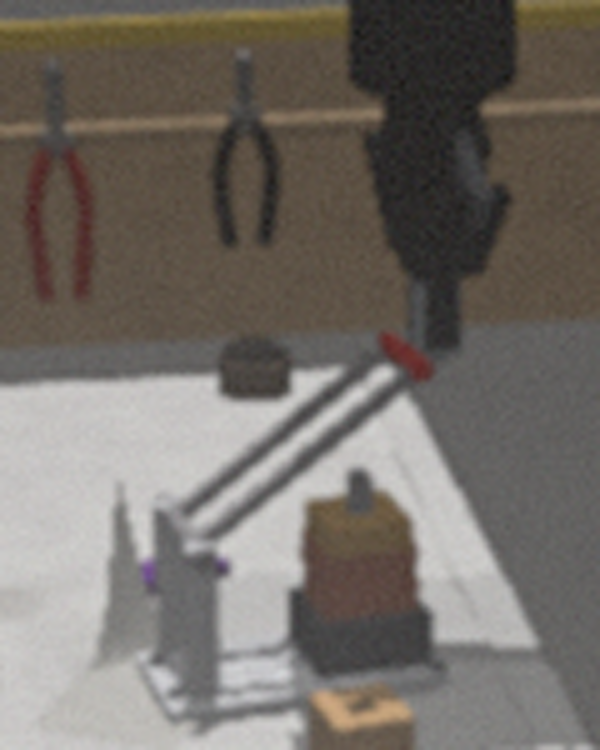

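Request:
play_rows --moves '[[[0,0,0],[0,-0.01,0.008],0],[[0,0,0],[0,-0.03,0.008],0],[[0,0,0],[0,-0.05,0.005],0],[[0,0,0],[0,-0.05,-0.01],0],[[0,0,0],[0,-0.05,-0.026],0]]'

```text
time: 46.1
ee_pos: [0.544, -0.0261, 0.203]
tcp_rot: [-90.0, 0.0, 100.0]
wrist_force: [0.9, 0.4, -0.4]
opening: 0.0003
```

```bash
python3 go.py .678 -.003 .205 100;python3 - <<'E'
from meas import *
s=snap('side','side22');t=snap('top','top22')
cv2.imwrite('pics/side22c.png',up(s,280,400,120,270,5)[:,:,::-1])
for q,a in blobs(s,'red',(320,400,160,220),8):
    M=cv2.moments(q); c=np.array([M['m10']/M['m00'],M['m01']/M['m00']]); print(c,a)
    for th in np.radians([20,25,30,35,40,45]):
        u=-.13*np.cos(th); P=[.6292+.985*u,-.0117+.174*u,.082+.13*np.sin(th)]; print(np.degrees(th),np.round(proj(s,[P])[0],1),np.round(P,3))
E
```

```text
t 46.1 pos [ 0.544  -0.0261  0.203 ] rot [-90.   0. 100.] F [ 0.9  0.4 -0.4] op 0.0003 q1,6 [ -2.7 -12.7]
SHIFT [-0.0004 -0.0019 -0.136 ] TURN [ 0.04 -0.05 -0.01] dist 0.136
```

View pics/side22c.png

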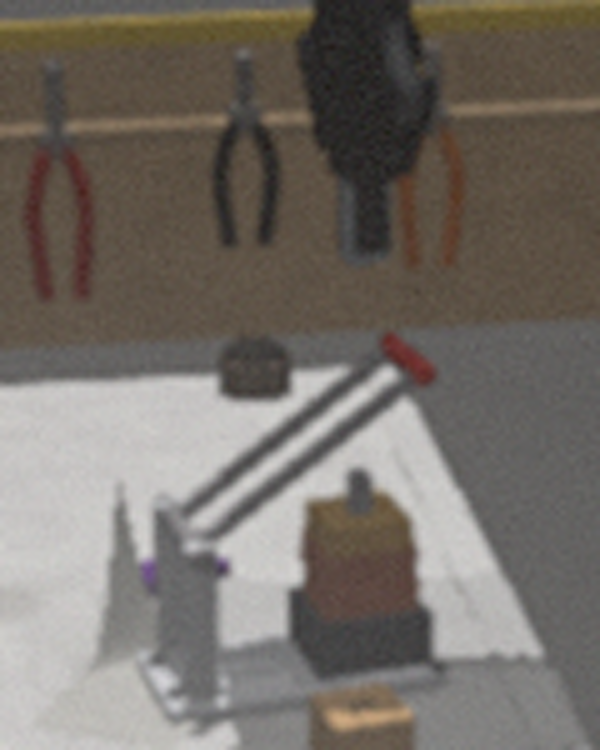

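Run:
```python
from meas import *
s=load('side22')
for d in range(25,50,3):
    th=np.radians(d);u=-.13*np.cos(th); P=[.6292+.985*u,-.0117+.174*u,.082+.13*np.sin(th)]; print(d,np.round(proj(s,[P])[0],1),np.round(u,3),np.round(P,3))
```

```text
25 [365.1 197.7] -0.118 [ 0.513 -0.032  0.137]
28 [363.9 195.3] -0.115 [ 0.516 -0.032  0.143]
31 [362.5 193.1] -0.111 [ 0.519 -0.031  0.149]
34 [361.  190.9] -0.108 [ 0.523 -0.03   0.155]
37 [359.4 188.8] -0.104 [ 0.527 -0.03   0.16 ]
40 [357.7 186.7] -0.1 [ 0.531 -0.029  0.166]
43 [355.8 184.8] -0.095 [ 0.536 -0.028  0.171]
46 [353.8 183. ] -0.09 [ 0.54  -0.027  0.176]
49 [351.7 181.3] -0.085 [ 0.545 -0.027  0.18 ]
```

Request:
play_rows --moves '[[[0,0,0],[0,0,0.0135],0],[[0,0,0],[0,0.02,0.0135],0],[[0,0,0],[0,0.032,0.0135],0],[[0,0,0],[0,0.04,0.015],0],[[0,0,0],[0,0.048,0.0175],0]]'

```text
time: 46.7
ee_pos: [0.5255, -0.0292, 0.1543]
tcp_rot: [-89.9, -0.0, 100.0]
wrist_force: [-0.8, -0.3, 1.7]
opening: -0.0002
```

Request:
play_rows --moves '[[[0,0,0],[0,0.004,0.002],0],[[0,0,0],[0,0.008,0.004],0],[[0,0,0],[0,0.012,0.005],0],[[0,0,0],[0,0.016,0.006],0],[[0,0,0],[0,0.02,0.008],0]]'

```text
time: 47.2
ee_pos: [0.5183, -0.0306, 0.1351]
tcp_rot: [-90.0, 0.0, 100.0]
wrist_force: [-0.2, -1.3, -0.1]
opening: -0.0
```

```bash
python3 go.py .5061 -.0335 .1 100;python3 - <<'E'
from meas import *
s=snap('side','side23')
cv2.imwrite('pics/side23c.png',up(s,280,400,120,270,5)[:,:,::-1])
E
```

```text
t 47.2 pos [ 0.5183 -0.0306  0.1351] rot [-90.   0. 100.] F [-0.2 -1.3 -0.1] op -0.0 q1,6 [ -3.4 -13.3]
SHIFT [-0.0008  0.0351  0.0125] TURN [ 0.03 -0.03 -0.01] dist 0.037
```

View pics/side23c.png

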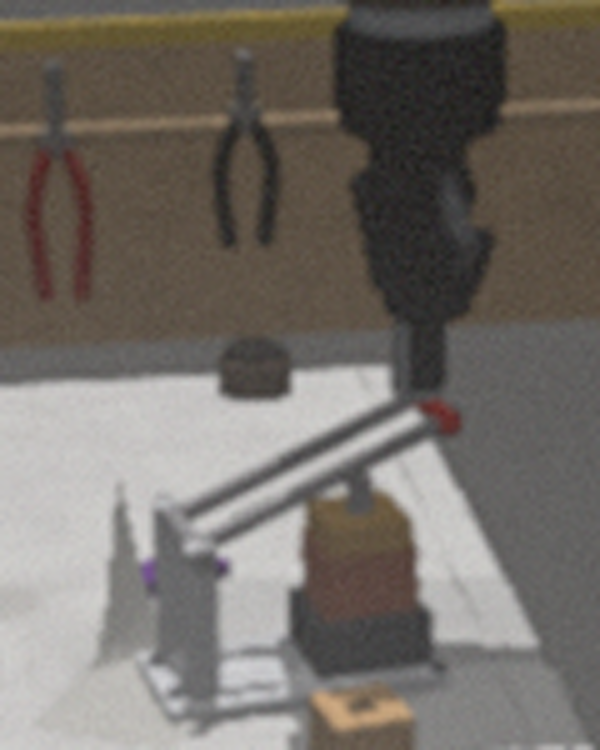

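Going well. Continue the push down, then creep to contact.

Request:
play_rows --moves '[[[0,0,0],[-0.0005,0.006,0.003],0],[[0,0,0],[-0.0005,0.012,0.006],0],[[0,0,0],[-0.0005,0.018,0.008],0],[[0,0,0],[-0.0005,0.024,0.009],0],[[0,0,0],[-0.0005,0.03,0.01],0]]'

```text
time: 47.75
ee_pos: [0.5081, -0.0328, 0.1046]
tcp_rot: [-90.0, -0.0, 100.0]
wrist_force: [-0.3, -0.8, 0.4]
opening: 0.0
```

Request:
play_rows --moves '[[[0,0,0],[0,0.002,0],0],[[0,0,0],[0,0.004,0],0],[[0,0,0],[0,0.006,0],0],[[0,0,0],[0,0.007,0],0],[[0,0,0],[0,0.008,0],0]]'

```text
time: 48.25
ee_pos: [0.5084, -0.0328, 0.0972]
tcp_rot: [-90.0, 0.0, 100.0]
wrist_force: [-0.8, 0.4, 1.1]
opening: -0.0
```

Request:
play_rows --moves '[[[0,0,0],[0,0.0005,0],0],[[0,0,0],[0,0.001,0],0],[[0,0,0],[0,0.0015,0],0],[[0,0,0],[0,0.002,0],0],[[0,0,0],[0,0.0025,0],0]]'

```text
time: 48.75
ee_pos: [0.5084, -0.0328, 0.0951]
tcp_rot: [-90.0, 0.0, 100.0]
wrist_force: [-3.0, -0.2, 7.3]
opening: 0.0003
```

```bash
python3 go.py .5061 -.0335 .1 100;python3 - <<'E'
from meas import *
s=snap('side','side24')
cv2.imwrite('pics/side24c.png',up(s,280,400,120,270,5)[:,:,::-1])
E
```

```text
t 48.8 pos [ 0.5084 -0.0328  0.0951] rot [-90.   0. 100.] F [-3.  -0.2  7.3] op 0.0003 q1,6 [ -3.7 -13.7]
SHIFT [-0.0003 -0.0049  0.0024] TURN [ 0.02 -0.04 -0.01] dist 0.005
```

View pics/side24c.png

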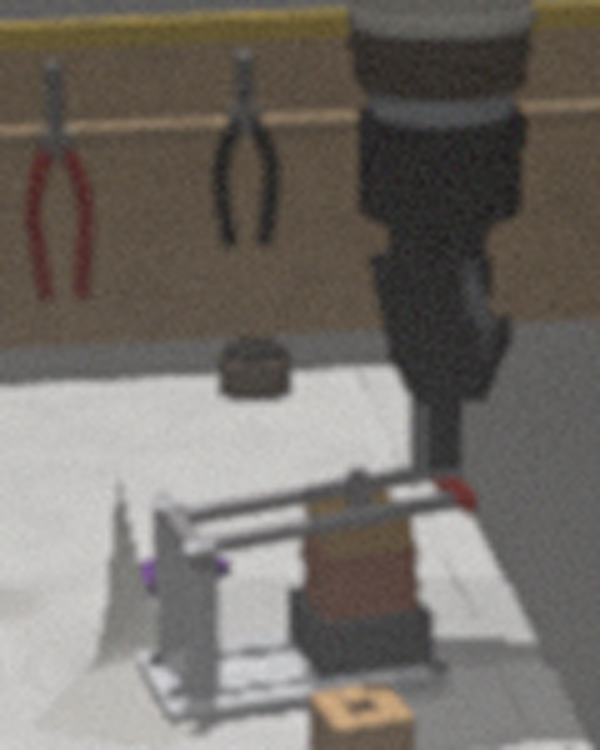

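Request:
play_rows --moves '[[[0,0,0],[0,0.0005,0],0],[[0,0,0],[0,0.0005,0],0],[[0,0,0],[0,0.0005,0],0],[[0,0,0],[0,-0.01,0],0],[[0,0,0],[0,-0.05,0],0]]'

```text
time: 49.3
ee_pos: [0.5065, -0.0326, 0.142]
tcp_rot: [-89.6, -0.1, 100.0]
wrist_force: [0.7, -0.8, 1.0]
opening: 0.0001
```

Request:
play_rows --moves '[[[0,0,0],[0,-0.03,0.03],0],[[0,0,0],[-0.03,-0.05,0.06],0],[[0,0,0],[-0.06,-0.05,0.09],0],[[0,0,0],[-0.1,-0.05,0.12],0],[[0,0,0],[-0.14,-0.05,0.14],0]]'

```text
time: 49.8
ee_pos: [0.3934, -0.1961, 0.1958]
tcp_rot: [-90.1, 0.1, 100.0]
wrist_force: [2.0, 0.1, 0.5]
opening: 0.0001
```

Run:
```python
from meas import *
s=snap('side','side25');t=snap('top','top25')
cv2.imwrite('pics/side25c.png',up(s,290,400,180,280,5)[:,:,::-1])
cv2.imwrite('pics/top25c.png',up(t,230,330,170,280,5)[:,:,::-1])
for c,n in((t,'t'),(s,'s')):
  for q,a in blobs(c,'red',(255,400,200,280),4): 
    M=cv2.moments(q); print(n,'red',M['m10']/M['m00'],M['m01']/M['m00'],a)
for d in (0,3.4,6,9):
    th=np.radians(d);u=-.13*np.cos(th); P=[.6292+.985*u,-.0117+.174*u,.082+.13*np.sin(th)]; print(d,np.round(proj(s,[P])[0],1),np.round(proj(t,[P])[0],1))
print(get_obs()['wrist_force'])
```

```text
t red 291.2919540229885 267.183908045977 72.5
s red 368.5555555555555 214.44444444444443 6.0
0 [369.7 219. ] [292.1 267.5]
3.4 [369.7 216. ] [291.7 267.4]
6 [369.5 213.7] [291.4 267.1]
9 [369.2 211.1] [291.  266.6]
[ 0.1348472   0.76313541 -0.07611555]
```

View pics/side25c.png

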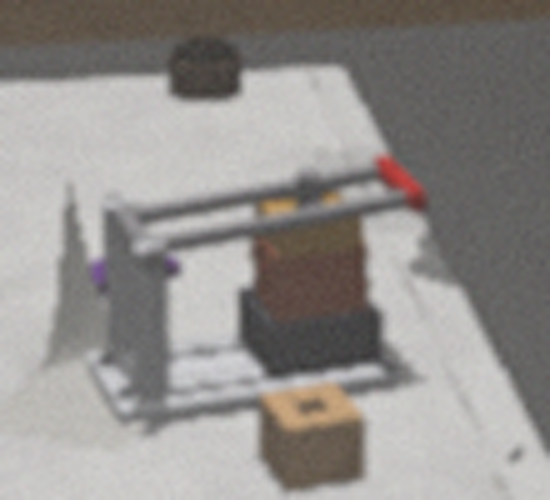

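View pics/top25c.png

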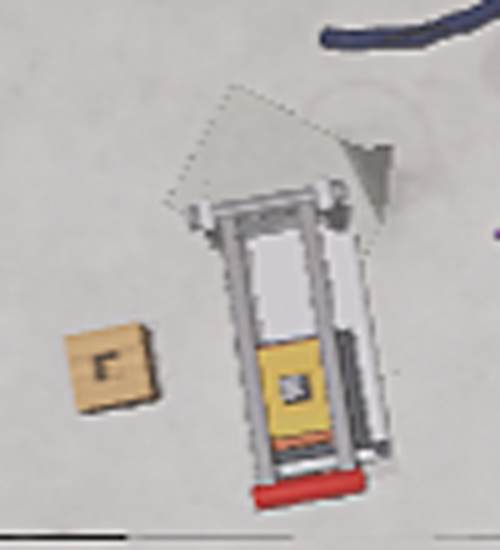

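```bash
python3 -c "
from workcell import *
job_done()"
```

```text
the job is handed in; nothing more can be done
```

The pack is made up and I have handed the job in at about 50 s of the 210 s. All four copper blanks are stacked on the block, the pin is pushed home through them, the washer is over the pin, and the bail is down on the washer.

**Last checks**
- **Blanks:** each one's hole lay within about 1.5 mm of my estimate of the block's hole, measured in the top camera before the pin went in.
- **Pin:** it met the hole floor at the expected height (TCP 0.0748 m against 0.075 m expected), and the side view shows it upright.
- **Washer:** it seated at 0.0711 m against 0.071 m expected and looks flat and centred. The colour fit of its outline was blurred by the copper below, so I judged centring from the pin position and the picture.
- **Bail:** I felt about 7 N of contact with the rod at about 0.055 rad, against the stated 0.06. The side view after I let go agrees by eye, at about 3.4° (0.06 rad). The automatic red-blob centroid read slightly higher, about 5° (0.09 rad), still under the 0.11 limit.
- **Other tools:** I saw no other tool moved; the arm is clear of everything.

**What went wrong on the way**
- The first grasp of the fourth blank slipped over its top. I repeated it lower and it held.
- While pushing the bail, the fingertips jammed briefly against the rod, with the wrist force at about 66 N. I backed off and pressed from the hinge side instead.

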